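Free a jammed tube reader and take out its samples

ROBOT

A 6-joint arm with a two-finger parallel gripper is mounted at the origin on the work surface. World frame = base frame: x ahead of the robot, y to its left, z up, the work surface at z = 0. Lengths are in m, angles in rad, forces in N, time in s.
With the tool pointing down it reaches from about 0.375 to 0.9 m from the base axis. Payload 3.1 kg.
Tool frame: the origin (TCP) lies midway between the tips of the shut fingers; the grasp point (between the pads) lies 19 mm behind it; z points along the fingers, y is the direction in which the jaws open and shut (so a half turn about z gives the same grasp; the last joint's range is limited). The gripper opens to 85 mm and grips with 20 to 120 N. Pads are 22 mm wide; open, the fingers measure 114 mm over their backs; the gripper's body (76 mm by 85 mm) begins 54 mm behind the grasp point. The pads swing forward as they close: fully open they stand 13 mm farther back than shut.
Start: joints at [0.932, 0.527, 1.433, -0, 1.181, -0.178], TCP at [0.277, 0.56, 0.202] pointing down, gripper open.
Joint ranges: [-3.08, 3.08], [-0.75, 2.2], [0.22, 2.44], [-1.43, 4.57], [0, 2.65], [-2.85, 2.85]. Speed limits (rad/s): [2.79, 2.79, 3.14, 3.14, 3.14, 3.14].

INTERFACE

Orientations are given as a unit quaternion [x, y, z, w].
In Python, from bench import telemetry, eyes, job gives the robot as it stands.
- The arm moves only by the tool arm_command, never from a script. Its argument "plan" is a list of rows, each a list of 7 numbers: the shift along the tool's x, y, z in cm, then the turn, a rotation vector about the tool's x, y, z in rad, then the closure, from 0 (fully open) to 1 (shut). A call has 1 to 8 rows; each row is the pose to reach, as a shift and turn from the pose commanded when the call began, along the tool's axes at that moment; what a row does not reach only later rows make up. A row lasts 1/8 s, in which the tool goes at most 62.5 mm and 10.7 degrees, less where a joint would pass 70% of its speed; a pose out of reach is approached as far as the arm can. A call with a gripper value outside its range is refused whole. The fingers move at their own pace and stop on an object; the grip force is fixed at half the most. Time passes only in rows, so rows that repeat a pose let the fingers close. It gives the time, the measured TCP pose, the force and the opening at its end, in the units of the state.
- telemetry.get_obs(): the state, without advancing time (a new reading comes with each control period).
- eyes.grab_frame(name): name is "scene" or "side" or "wrist"; returns a dict with "pixels" (420x560x3 uint8, blue, green, red), "K" (3x3 intrinsics, pixels), "position" and "rotation" of the camera in the world. Camera axes: x right, y up, looking along -z (the intrinsics and any distortion apply to the point x, -y, -z); pixel columns grow to the right and rows downward; lengths in m; the calibration is good to about 2 mm. A picture is of the moment at which its call begins. There is no depth.
- job.finish_job(): hands the job in, once; it reports no verdict.
The state is a dict: "clock": time; "joint_pos": joint angles; "joint_velocities": joint speeds; "tau": joint torques, N m; "tool_pos": TCP position; "tcp_rot": TCP orientation; "contact_force": force on the tool from outside, world axes, zero at the start; "ft_torque": the same for the moment, N m; "finger_gap": opening from 0.0 (shut) to 1.0 (fully open).
Only numpy, scipy, OpenCV 4.12 (cv2) and the standard library are available. Lean on these libraries where they do the work, as an engineer would, in place of code of your own. Each camera call takes 0.05 s, during which the arm holds its last target.

TASK

The tube reader has jammed with its sample drawer shut: take the blue-handled stylus from its stand, push the recessed release button in the reader's sloping panel right in with the stylus tip and hold it there for a moment, then hang the stylus back in its stand. After that pull the sample drawer fully open by its handle, lift the grey tube carrier out, and set it down gently, upright and flat inside the green tray, leaving the drawer open. Do not tip the carrier, and leave everything else on the bench where it is.

Things in the scene. Friction and masses are not known exactly. Their poses are not given: they have to be found in the camera images.
- stylus_grip (a point): Centre of the stylus handle. Stylus, 60 g, 150 mm long, hanging upright in its stand by a collar; from the tip up: steel shaft 8 mm across, 60 mm long; black collar 26 mm across, 5 mm thick; round blue handle 18 mm across, 85 mm long. This point is on the axis 107.5 mm above the tip, 132 mm above the bench. z axis: along the stylus from tip to handle.
- stylus_tip (a point): The tip (lower end) of the stylus, on its axis; axes as stylus_grip. Hanging in the stand it is 25 mm above the bench.
- stand_hole (a point): Centre of the round 18 mm through hole in the fixed grey stylus stand, at the top of its plate, 85 mm above the bench; z up. Foot 80 x 80 mm, top plate 70 x 70 x 12 mm on two side walls. The stylus shaft goes down through the hole until the collar lies on the plate, its tip then 60 mm below this point.
- well_mouth (a point): Centre of the orange-framed 16 x 16 mm well in the reader's panel, at the panel surface. The panel slopes 35 degrees, rising away from the robot; z is its outward normal (leaning to the robot), y level, x up the slope. The well runs in square to the panel; the button lies 20 mm down it, so the stylus must be square to the panel within about 14 degrees. 45 mm from the reader's middle, to its -y.
- release_top (a point): Centre of the yellow release button's round cap (13.6 mm in diameter), 20 mm down the well; it moves with the button; axes as well_mouth.
- release (a joint): Travel of the release button into the well, m: 0 out, 0.007 fully in. Spring: 1.5 N to start, 5 N fully in; springs back when let go.
- reader: White tube reader fixed on the bench, 190 mm deep, 200 mm wide, 189 mm high at the back. Origin on the bench at the middle of its front; x from front to back, y along its front, z up. Its sloping panel (120 mm up the slope) starts at the front edge, 120 mm above the bench. The sample drawer below it slides out along the reader's -x.
- drawer_handle (a point): Middle of the drawer's steel handle bar: 12 mm thick, 100 mm long, level along the reader's y, 85 mm above the bench, 42 mm in front of the grey drawer front (36 mm free behind the bar). The front is 14 mm thick, 200 mm wide, from 12 to 116 mm above the bench. Axes as the reader; moves with the drawer.
- drawer (a joint): How far the drawer is out, m: 0 shut (may start up to 0.012 ajar), 0.15 fully out at its stop. About 1.5 N friction; stays where left. Inside: flat floor 15 mm above the bench, 157 mm long (reader's x) by 162 mm wide, beginning 4 mm behind the drawer front; side walls 4 mm thick, tops 61 mm above the bench.
- carrier_mid (a point): Middle of the grey tube carrier's body, 22.5 mm above its underside: loose block 28 mm (x) by 124 mm (y), 45 mm high, with five fixed red-capped tubes in a row, up to 71 mm above its underside; about 200 g. It stands in the drawer, long side along the reader's y, about 62 mm behind the reader's front when shut, and rides out with the drawer. Pinch it across the 28 mm. z up.
- tray: The green open tray, fixed on the bench, 180 mm (its x) by 110 mm (its y), walls 4 mm thick and 12 mm high, floor about 4 mm thick. Origin at the centre of its underside, z up.
- blue_carrier_mid (a point): Bystander: a blue tube carrier of the same size as the grey one with two green-capped tubes, loose on the bench; its middle, 22.5 mm up.
- mouse_mid (a point): Bystander: black computer mouse, 100 x 58 x 30 mm, its middle.
- label_roll_mid (a point): Bystander: roll of white labels, 84 mm in diameter, 35 mm high, its middle.
- specimen_jar_mid (a point): Bystander: jar with a red cap, 66 mm in diameter, 75 mm high, its middle.
- wash_bottle_mid (a point): Bystander: white bottle with a blue cap, 64 mm in diameter, 170 mm high, its middle.
- slide_box_mid (a point): Bystander: yellow box with a white lid, 94 x 79 x 47 mm, its middle.
Things that resemble listed ones, but are neither listed nor needed, are in the scene too. What is shaped like the part that bears stylus_grip but orange or yellow is not meant.

How it is judged:
On the way, in this order (a step that is already met when the one before it is completed fails the run):
1. the release button is pushed at least 5.5 mm in by the stylus and held there for 0.3 s (value of joint release above 0.0055 m and contact force between stylus and release above 1 N), for 0.3 s.
2. the stylus hangs in its stand again, let go (horizontal distance between stylus_tip and stand_hole below 0.01 m and z of stylus_tip in the frame of stand_hole below -0.055 m and angle between stylus_tip's own z axis and vertical below 0.12 rad and contact force between the fingers and stylus below 0.1 N), for 0.2 s.
3. the sample drawer is pulled out at least 135 mm (value of joint drawer above 0.135 m), for 0.2 s.
4. the grey carrier stands flat in the tray, let go (angle between carrier_mid's own z axis and vertical below 0.1 rad and z of carrier_mid in the frame of tray between 0.022 and 0.031 m and x of carrier_mid in the frame of tray between -0.08 and 0.08 m and y of carrier_mid in the frame of tray between -0.05 and 0.05 m and contact force between the fingers and carrier below 0.1 N), for 0.2 s.
At the end, for the whole second after the job is handed in: Stylus hanging in its stand (tip within 10 mm of the hole axis, 55 mm or more below its mouth, tilt under 0.12 rad), button out again (under 2 mm), drawer at least 120 mm out, grey carrier flat on the floor inside the green tray (tilt under 0.1 rad); all at rest (horizontal distance between stylus_tip and stand_hole below 0.01 m and z of stylus_tip in the frame of stand_hole below -0.055 m and angle between stylus_tip's own z axis and vertical below 0.12 rad and angle between carrier_mid's own z axis and vertical below 0.1 rad and z of carrier_mid in the frame of tray between 0.022 and 0.031 m and x of carrier_mid in the frame of tray between -0.08 and 0.08 m and y of carrier_mid in the frame of tray between -0.05 and 0.05 m and value of joint drawer above 0.12 m and linear speed of each of carrier, stylus below 0.02 m/s and value of joint release below 0.002 m); the robot touches nothing.
It fails at once if the grey carrier is tipped by more than 0.6 rad (angle between carrier_mid's own z axis and vertical above 0.6 rad).
It fails at once if the grey carrier is dropped into the tray (faster than 0.6 m/s, a fall of about 2 cm) (linear speed of carrier above 0.6 m/s and horizontal distance between carrier_mid and tray below 0.1 m and height (world z) of carrier_mid below 0.075 m).
It fails at once if a bystander is moved by more than 30 mm (distance of any of blue_carrier_mid, mouse_mid, label_roll_mid, specimen_jar_mid, wash_bottle_mid, slide_box_mid from where it was at the start of the episode above 0.03 m).
It also fails if it takes over 72 s, if anything falls off the work surface, if the arm or the gripper's body presses on something with over 40 N, if the wrist force passes 120 N, or if a joint passes its speed limit or range.

## Working session

There is one attempt and no reset: what is moved stays moved. The work goes in short steps, Python scripts to look and compute and a tool call to move; the robot and the scene stay as the last step left them, time stands still between calls to the robot, and variables do not carry over. Pictures are saved under pics/ and viewed, and the job is handed in when it is done.

Besides the shell and the picture viewer there is one more tool, called as name([rows], argument=value, ...), one row to a line, values as JSON. arm_command: Moves the arm, as the interface text tells. Its arguments: {"type":"object","properties":{"plan":{"type":"array"}},"required":["plan"]}

```bash
ls; mkdir -p pics; python3 - <<'E'
from bench import telemetry, eyes
import cv2
print(telemetry.get_obs())
for n in ["scene","side","wrist"]:
    f=eyes.grab_frame(n); cv2.imwrite(f"pics/{n}0.png",f["pixels"])
    print(n,f["K"],f["position"],f["rotation"],[k for k in f])
E
```

```text
pics
{'clock': 0.0, 'joint_pos': array([ 9.32460715e-01,  5.28461991e-01,  1.43392256e+00,  1.15857306e-05,
        1.18138833e+00, -1.78510792e-01]), 'joint_velocities': array([ 1.06856673e-03,  7.31262928e-05,  2.32271238e-03,  4.32657151e-04,
       -6.85389181e-04, -4.64757601e-04]), 'tau': array([-2.53210999e-07, -4.42359817e+01, -1.78021163e+01, -3.18624980e-04,
        8.47757474e-03,  1.12641357e-05]), 'tool_pos': array([0.27686971, 0.55945126, 0.20072981]), 'tcp_rot': array([ 2.27894251e-01,  9.73685279e-01, -9.98323747e-04, -4.37869282e-04]), 'contact_force': array([-0.07839799,  0.12104688,  0.53883691]), 'ft_torque': array([ 0.03503867, -0.04208562,  0.03115298]), 'finger_gap': 0.9988927082597967}
scene [[490.09227289   0.         276.21786912]
 [  0.         490.09227289 196.66004752]
 [  0.           0.           1.        ]] [1.43179025 0.26763657 0.91426385] [0.24648482 0.33739598 0.72968706 0.54126331] ['pixels', 'K', 'position', 'rotation']
side [[380.94754573   0.         277.32952068]
 [  0.         380.94754573 207.29447488]
 [  0.           0.           1.        ]] [ 0.39045002 -0.64404912  0.89451134] [ 0.34238268 -0.0473991  -0.10169779  0.93283706] ['pixels', 'K', 'position', 'rotation']
wrist [[315.3477629    0.         280.46381722]
 [  0.         315.3477629  211.18194125]
 [  0.           0.           1.        ]] [0.21186516 0.5911427  0.37401605] [-0.12343165 -0.07563484  0.52211892  0.84049737] ['pixels', 'K', 'position', 'rotation']
```

View pics/scene0.png

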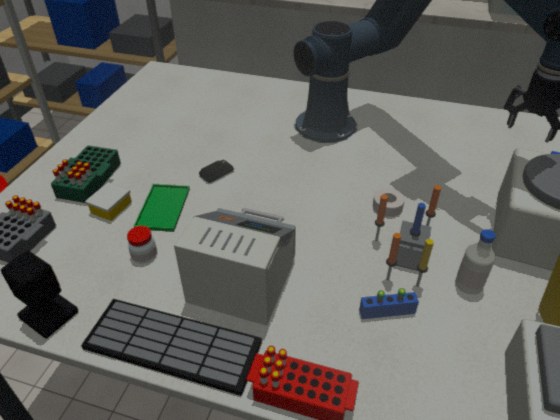

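View pics/side0.png

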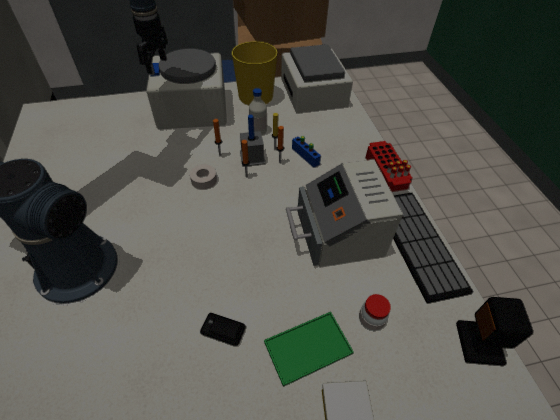

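View pics/wrist0.png

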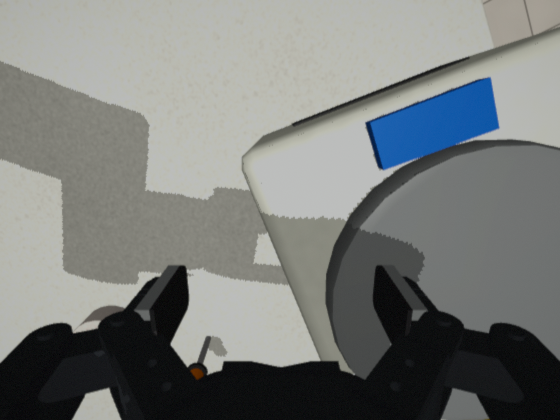

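The scene view shows the blue stylus at about (419,215) with orange and yellow lookalikes around it, the reader at (235,260), and the tray at (163,207). The side view shows the panel well at (339,214), the handle at (296,222) and the tray at (308,347). I'll zoom in to get exact pixels.

```bash
cat > h.py <<'E'
import numpy as np, cv2
from scipy.spatial.transform import Rotation as R
from bench import telemetry, eyes
def grab(n,save=None):
    f=eyes.grab_frame(n)
    if save: cv2.imwrite("pics/"+save,f["pixels"])
    return f
def proj(f,P):
    P=np.atleast_2d(P); c=R.from_quat(f["rotation"]).inv().apply(P-f["position"])
    x=c[:,0]/-c[:,2]; y=-c[:,1]/-c[:,2]
    K=f["K"]; return np.c_[K[0,0]*x+K[0,2],K[1,1]*y+K[1,2]]
def ray(f,uv):
    K=f["K"]; d=np.array([(uv[0]-K[0,2])/K[0,0],-(uv[1]-K[1,2])/K[1,1],-1])
    d=R.from_quat(f["rotation"]).apply(d); return f["position"],d/np.linalg.norm(d)
def onz(f,uv,z):
    p,d=ray(f,uv); return p+d*(z-p[2])/d[2]
def tri(*obs):
    A=np.zeros((3,3));b=np.zeros(3)
    for f,uv in obs:
        p,d=ray(f,uv);M=np.eye(3)-np.outer(d,d);A+=M;b+=M@p
    return np.linalg.solve(A,b)
def crop(f,x0,y0,x1,y1,s,name):
    im=cv2.resize(f["pixels"][y0:y1,x0:x1],None,fx=s,fy=s,interpolation=cv2.INTER_CUBIC)
    for x in range((x0+9)//10*10,x1,10):
        cv2.line(im,(int((x-x0+.5)*s),0),(int((x-x0+.5)*s),5 if x%50 else 12),(0,0,255),1)
        if x%20==0: cv2.putText(im,str(x),(int((x-x0+.5)*s)-10,22),0,.35,(0,0,255))
    for y in range((y0+9)//10*10,y1,10):
        cv2.line(im,(0,int((y-y0+.5)*s)),(5,int((y-y0+.5)*s)),(0,0,255),1)
        if y%20==0: cv2.putText(im,str(y),(7,int((y-y0+.5)*s)+4),0,.35,(0,0,255))
    cv2.imwrite("pics/"+name,im)
E
python3 - <<'E'
from h import *
import pickle
S=grab("scene");D=grab("side"); pickle.dump((S,D),open("f0.pkl","wb"))
crop(S,350,170,510,320,5,"s_st.png"); crop(D,190,80,330,200,5.5,"d_st.png")
crop(D,270,150,420,280,5,"d_rd.png"); crop(S,130,170,310,320,4.4,"s_rd.png")
crop(D,190,290,400,420,3.8,"d_tr.png")
E
```

```text
(no output)
```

View pics/s_st.png

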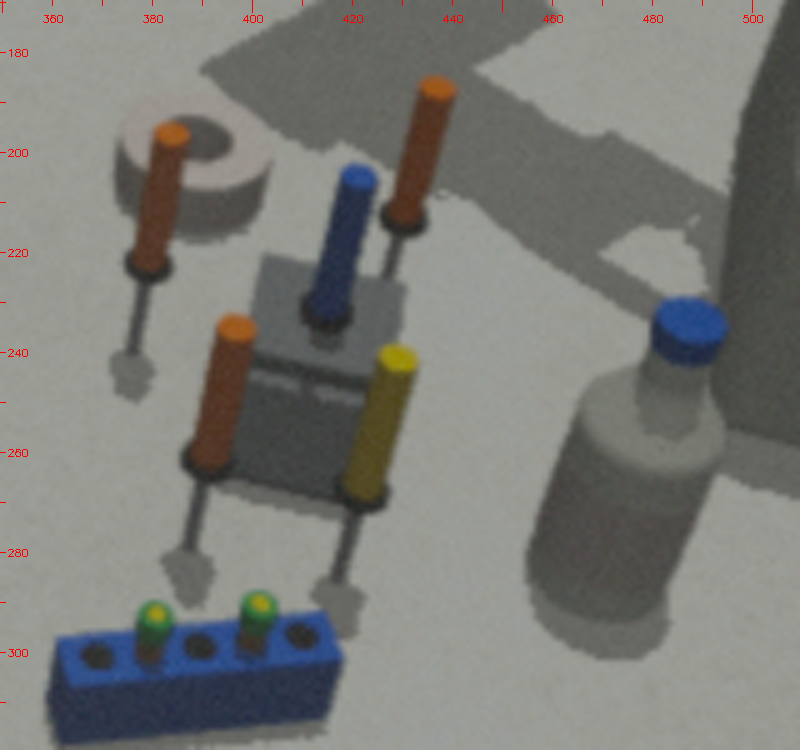

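View pics/d_st.png

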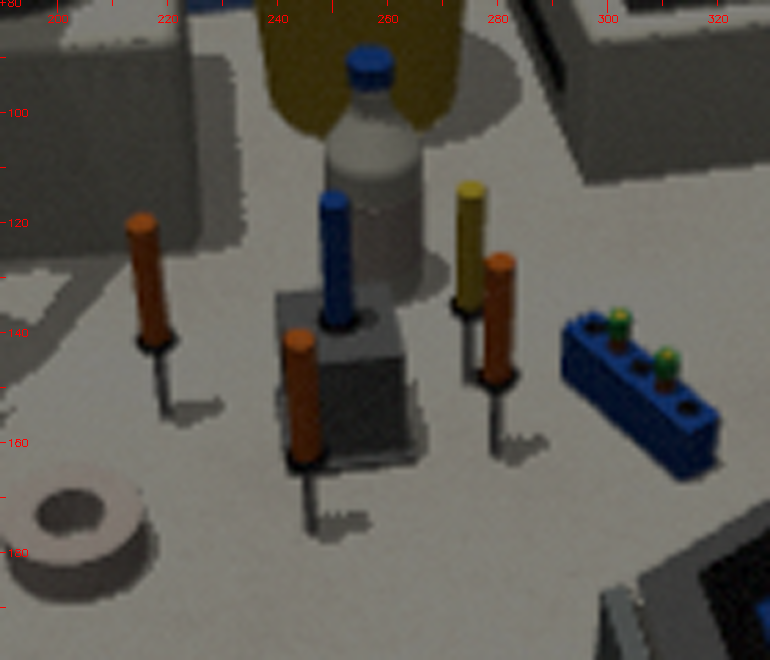

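View pics/d_rd.png

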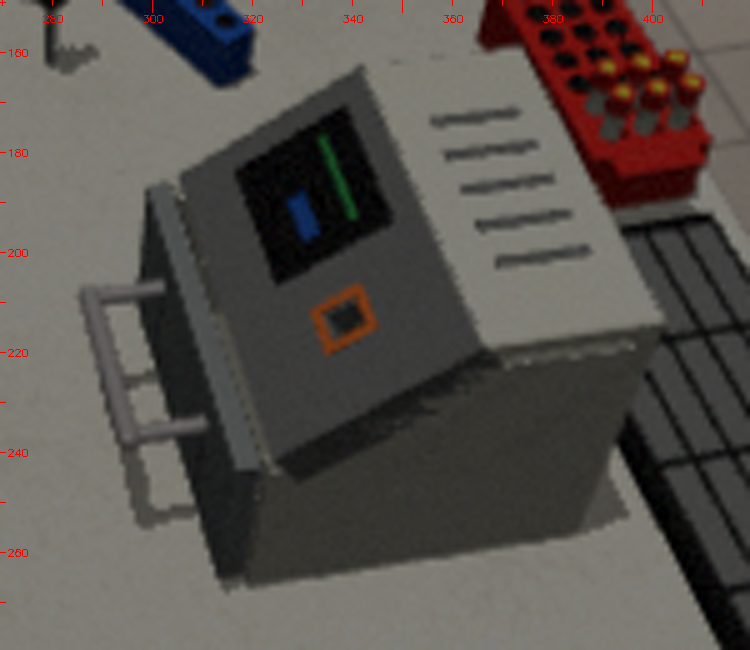

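View pics/s_rd.png

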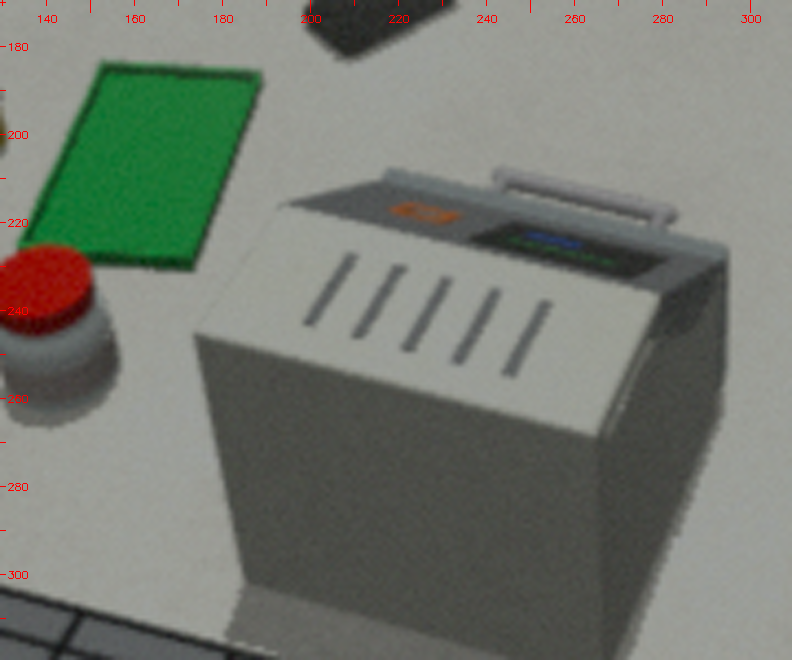

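View pics/d_tr.png

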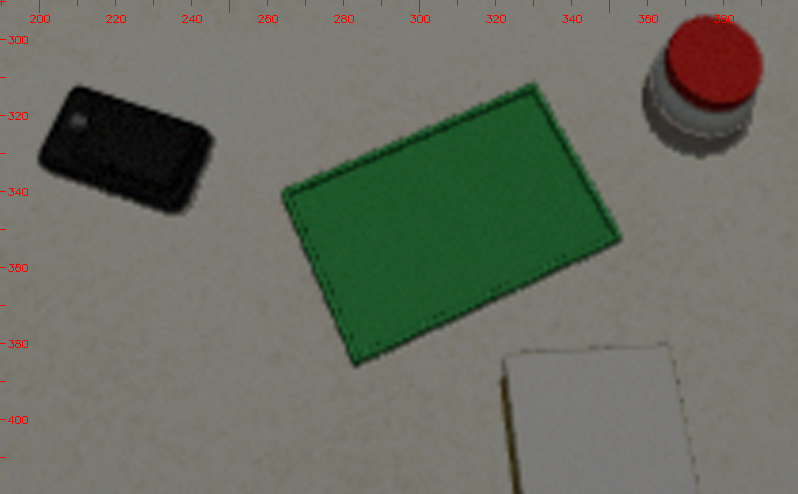

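```bash
cat > fit.py <<'E'
from h import *
import pickle
from scipy.optimize import least_squares
S,D=pickle.load(open("f0.pkl","rb"))
def fit(obs,x0,free=3):
    def w(p,P): return R.from_euler('z',p[2]).apply(np.array(P))+[p[0],p[1],0]
    fn=lambda p: np.concatenate([(proj(f,w(p,P))[0]-uv) for f,P,uv in obs])
    r=least_squares(fn,x0,loss='soft_l1'); return r.x,r.fun.reshape(-1,2) if 0 else fn(r.x).reshape(-1,2)
c=.0983;h=.1888
obs=[(S,[.19,-.1,.189],(174,246)),(S,[.19,.1,.189],(265.5,268.5)),(S,[.19,-.1,0],(185,302)),
(S,[c,-.1,h],(193,216)),(S,[c,.1,h],(280,236)),
(D,[c,.1,h],(342,163)),(D,[c,-.1,h],(368.5,219.5)),(D,[.19,-.1,h],(402,213.5)),(D,[.19,.1,h],(373,159)),(D,[.19,-.1,0],(385,256.5))]
p,r=fit(obs,[.7,0,0]); print("reader",p,"\n",r.round(1))
q=np.array([-np.sin(np.radians(35)),0,np.cos(np.radians(35))])
Rz=R.from_euler('z',p[2]); n=Rz.apply(q); o=Rz.apply([0,0,.12])+[p[0],p[1],0]
W={}
for nm,f,uv in (("S",S,(226,218)),("D",D,(338,213))):
    pp,d=ray(f,uv); x=pp+d*((o-pp)@n)/(d@n); W[nm]=x; print("well",nm,x,Rz.inv().apply(x-[p[0],p[1],0]))
print("well tri",tri((S,(226,218)),(D,(338,213))))
for nm,uv in (("h1",(287,208)),("h2",(295.5,238))): 
    x=onz(D,uv,.085); print(nm,x,Rz.inv().apply(x-[p[0],p[1],0]))
for a,b in (((243.5,209),(287,208)),):pass
print("sty top",tri((S,(421,204.5)),(D,(250.5,115.5))),onz(S,(421,204.5),.175),onz(D,(250.5,115.5),.175))
print("collar",tri((S,(415,231)),(D,(252,138))),onz(S,(415,231),.0875),onz(D,(252,138),.0875))
z=.012
to=[(D,(264,340)),(D,(330,312.5)),(D,(353,352)),(D,(283,386)),(S,(152,184.5)),(S,(188.5,186.5)),(S,(174,231.5)),(S,(134,228))]
for f,uv in to: print(onz(f,uv,z).round(4))
E
python3 fit.py
```

```text
reader [ 0.64217829 -0.03745351 -0.02158053] 
 [[-1.2 -0.8]
 [-0.2 -0.3]
 [-0.4  0.5]
 [-0.6  0.2]
 [-0.2  0.3]
 [-0.9 -0.8]
 [-1.6 -0.9]
 [ 0.6 -0.4]
 [-0.1 -0.9]
 [-0.5 -0.4]]
well S [ 0.68663708 -0.08431323  0.15183117] [ 0.04545962 -0.04588944  0.15183117]
well D [ 0.69024293 -0.08239242  0.1543264 ] [ 0.04902318 -0.04389126  0.1543264 ]
well tri [ 0.68989181 -0.08287142  0.15507348]
h1 [0.58441225 0.01704602 0.085     ] [-0.05892863  0.05324032  0.085     ]
h2 [ 0.58165286 -0.08755319  0.085     ] [-0.05943024 -0.05139408  0.085     ]
sty top [0.54136212 0.33405641 0.17554593] [0.54034641 0.33427672 0.175     ] [0.54157749 0.3343975  0.175     ]
collar [0.54160398 0.33395817 0.08911575] [0.53644885 0.33592765 0.0875    ] [0.54307409 0.33209129 0.0875    ]
[ 0.4523 -0.3068  0.012 ]
[ 0.6252 -0.2744  0.012 ]
[ 0.6472 -0.3784  0.012 ]
[ 0.4723 -0.415   0.012 ]
[ 0.4785 -0.4085  0.012 ]
[ 0.4563 -0.3024  0.012 ]
[ 0.6373 -0.2603  0.012 ]
[ 0.6557 -0.3674  0.012 ]
```

```bash
python3 - <<'E'
from h import *
import pickle
S,D=pickle.load(open("f0.pkl","rb"))
for n,a,b in (("o1",(384.5,196.5),(244,141.5)),("o2",(437,187.5),(215.5,120)),("o3",(397,235.5),(280.5,127)),("y",(429.5,241),(275.5,114)),("bottlecap",(488,322),(257,91)) if 0 else ("bottlecap",(488,236),(257,91)),("jarcap",(139,236),(377,306))):
    print(n,tri((S,a),(D,b)).round(4))
for n,a in (("roll",(203,172)),("mouse",(224,328)),):print(n,onz(D,a,.03).round(3))
for a in ((323,383),(366,380)):print("box",onz(D,a,.047).round(3))
for n,a in (("bl",(360,299)),("br",(415,292)),("bl2",(363,307)),("br2",(419,302))):print(n,onz(S,a,.045).round(3))
E
```

```text
o1 [0.5046 0.25   0.1476]
o2 [0.4338 0.369  0.1488]
o3 [0.6285 0.2941 0.1484]
y [0.6274 0.3627 0.1496]
bottlecap [0.59   0.4805 0.164 ]
jarcap [ 0.7239 -0.3044  0.0657]
roll [0.369 0.266 0.03 ]
mouse [ 0.365 -0.266  0.03 ]
box [ 0.553 -0.437  0.047]
box [ 0.643 -0.451  0.047]
bl [0.74  0.243 0.045]
br [0.686 0.356 0.045]
bl2 [0.759 0.253 0.045]
br2 [0.711 0.367 0.045]
```

```bash
cat >> h.py <<'E'
def pose(jaw,tilt=0,base=0):
    """jaw angle about z (deg), then tilt (deg): tool z leaning along +x(base yaw) """
    a=np.radians(jaw); y=np.array([np.cos(a),np.sin(a),0]); z=np.array([0,0,-1.]); x=np.cross(y,z)
    M=R.from_matrix(np.c_[x,y,z])
    b=np.radians(base); ax=[-np.sin(b),np.cos(b),0]
    return R.from_rotvec(-np.radians(tilt)*np.array(ax))*M
def go(p,Rt,o=None):
    o=o or telemetry.get_obs(); R0=R.from_quat(o["tcp_rot"])
    d=R0.inv().apply(np.array(p)-o["tool_pos"])*100; rv=(R0.inv()*Rt).as_rotvec()
    print("shift cm",d.round(2),"turn",rv.round(4),"rows>=",max(np.linalg.norm(d)/6.25,np.degrees(np.linalg.norm(rv))/10.7).__round__(1))
E
python3 - <<'E'
from h import *
o=telemetry.get_obs()
print(o["tool_pos"],R.from_quat(o["tcp_rot"]).as_matrix().round(3))
go([.541,.334,.30],pose(90))
print(pose(90,35).as_matrix().round(3))
E
```

```text
[0.27711152 0.55980612 0.20125449] [[-0.896  0.444 -0.001]
 [ 0.444  0.896 -0.001]
 [ 0.    -0.001 -1.   ]]
shift cm [-33.67  -8.53  -9.87] turn [-9.000e-04 -4.000e-04 -4.598e-01] rows>= 5.8
[[-0.819  0.     0.574]
 [ 0.     1.     0.   ]
 [-0.574  0.    -0.819]]
```

arm_command([
  [0, 0, -6, 0, 0, 0, 0.3],
  [0, 0, -10, 0, 0, 0, 0.3],
])

```text
clock: 0.5
tool_pos: [0.2776, 0.5605, 0.3037]
tcp_rot: [0.228, 0.974, 0.001, 0.0]
contact_force: [0.0, 0.5, -0.0]
finger_gap: 0.701
```

arm_command([
  [-33.6, -8.5, 0, 0, 0, -0.46, 0.3],
  [-33.6, -8.5, 0, 0, 0, -0.46, 0.3],
  [-33.6, -8.5, 0, 0, 0, -0.46, 0.3],
  [-33.6, -8.5, 0, 0, 0, -0.46, 0.3],
  [-33.6, -8.5, 0, 0, 0, -0.46, 0.3],
  [-33.6, -8.5, 0, 0, 0, -0.46, 0.3],
  [-33.6, -8.5, 0, 0, 0, -0.46, 0.3],
])

```text
clock: 1.38
tool_pos: [0.5432, 0.3322, 0.3011]
tcp_rot: [0.002, 1.0, -0.0, 0.0]
contact_force: [-0.0, -0.3, 0.0]
finger_gap: 0.701
```

```bash
python3 - <<'E'
from h import *
o=telemetry.get_obs(); print(o["tool_pos"],o["tcp_rot"],o["joint_pos"])
W=grab("wrist"); crop(W,0,0,560,420,1.4,"w1.png")
print(W["position"],R.from_quat(W["rotation"]).as_matrix().round(3))
print(proj(W,[[.541,.334,.175],[.541,.334,.0875],[.541,.334,.1125]]))
E
```

```text
[0.54315776 0.33220335 0.30111501] [ 2.33108241e-03  9.99997227e-01 -3.28619343e-04  6.47660488e-05] [ 3.74025512e-01  4.55089589e-01  1.27541322e+00 -6.67325535e-04
  1.41121097e+00 -1.19200256e+00]
[0.47030936 0.33156457 0.47426604] [[ 0.004 -0.958 -0.287]
 [ 1.     0.004  0.002]
 [-0.    -0.287  0.958]]
[[283.38196089 192.50322813]
 [282.7813468  176.24477933]
 [282.92494323 180.1318929 ]]
```

View pics/w1.png

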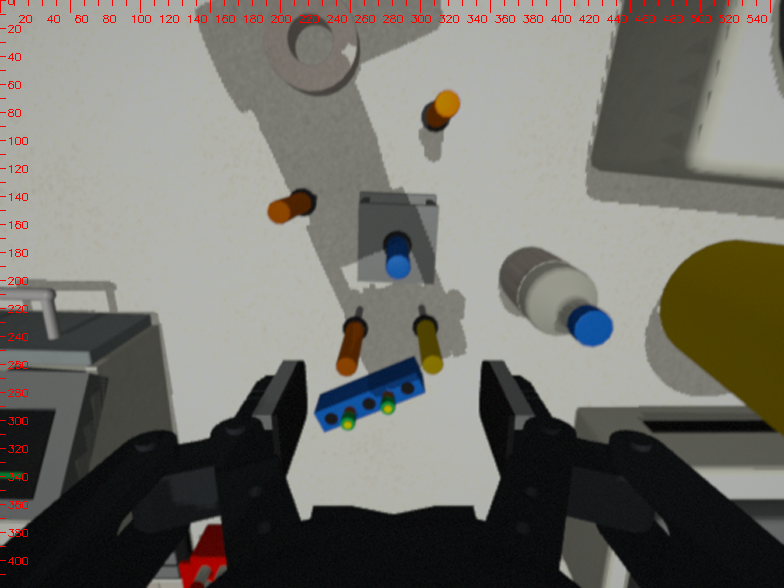

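The wrist view shows the blue handle top at (284,190) and the collar at (284,174). That is within about 2 px of my estimate, so I'll descend.

arm_command([
  [0.35, 0.25, 5, 0, 0, 0, 0.3],
  [0.35, 0.25, 10, 0, 0, 0, 0.3],
  [0.35, 0.25, 14, 0, 0, 0, 0.3],
  [0.35, 0.25, 17, 0, 0, 0, 0.3],
  [0.35, 0.25, 18.8, 0, 0, 0, 0.3],
  [0.35, 0.25, 18.8, 0, 0, 0, 0.3],
])

```text
clock: 2.17
tool_pos: [0.5358, 0.3377, 0.1127]
tcp_rot: [-0.001, 1.0, -0.0, -0.001]
contact_force: [0.9, 0.3, -0.4]
finger_gap: 0.702
```

```bash
python3 - <<'E'
from h import *
o=telemetry.get_obs(); print(o["tool_pos"],o["tcp_rot"])
W=grab("wrist"); crop(W,130,120,430,420,2,"w2.png")
E
```

```text
[0.53577013 0.33773704 0.11269898] [-6.82121700e-04  9.99998844e-01 -4.35083634e-04 -1.28734013e-03]
```

View pics/w2.png

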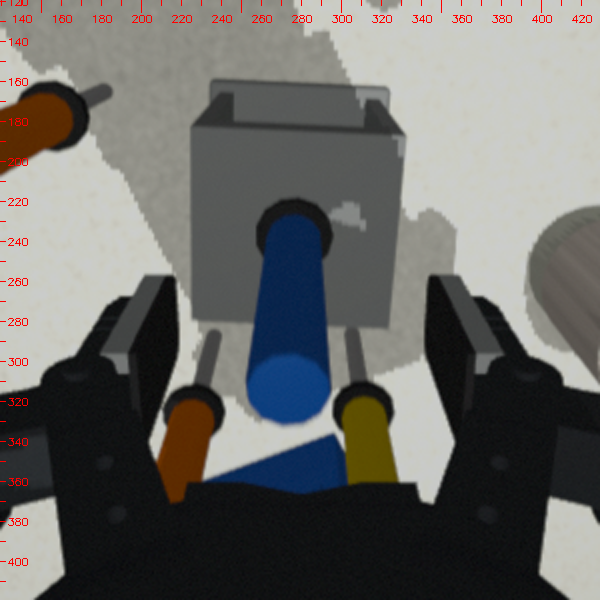

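```bash
python3 - <<'E'
from h import *
o=telemetry.get_obs(); print(o["tool_pos"],o["tcp_rot"])
W=grab("wrist")
print(W["position"]-o["tool_pos"])
print(onz(W,(273.8,313.5),.175),onz(W,(276.5,235.5),.0875))
print("pad mid?",proj(W,o["tool_pos"]),proj(W,o["tool_pos"]+[0,0,.019]))
E
```

```text
[0.53694082 0.33802416 0.11397898] [-5.67214267e-04  9.99999834e-01  9.18294235e-05  3.35676918e-05]
[-0.07283148 -0.00122054  0.17317945]
[0.54164207 0.33423602 0.175     ] [0.5411048  0.33433281 0.0875    ]
pad mid? [[282.19915891 245.06101535]] [[282.40229156 258.91752923]]
```

arm_command([
  [-0.44, -0.37, 0, 0, 0, 0, 0.3],
  [-0.44, -0.37, 0, 0, 0, 0, 0.3],
  [-0.44, -0.37, 0, 0, 0, 0, 0.3],
])

```text
clock: 2.65
tool_pos: [0.542, 0.3335, 0.1143]
tcp_rot: [0.0, 1.0, 0.0, 0.0]
contact_force: [-1.1, 0.2, 0.8]
finger_gap: 0.701
```

```bash
python3 - <<'E'
from h import *
for i in range(3):
    o=telemetry.get_obs(); print(o["tool_pos"],o["tcp_rot"])
    W=grab("wrist")
crop(W,130,120,430,420,2,"w3.png")
E
```

```text
[0.54200434 0.33354586 0.11433163] [1.25777547e-04 9.99999864e-01 2.23180194e-04 4.53467910e-04]
[0.54179585 0.33352874 0.11412707] [8.16738718e-05 9.99999954e-01 1.42175635e-04 2.55237252e-04]
[0.54170108 0.33355388 0.11399477] [5.36293437e-06 9.99999983e-01 9.27851860e-05 1.58078237e-04]
```

View pics/w3.png

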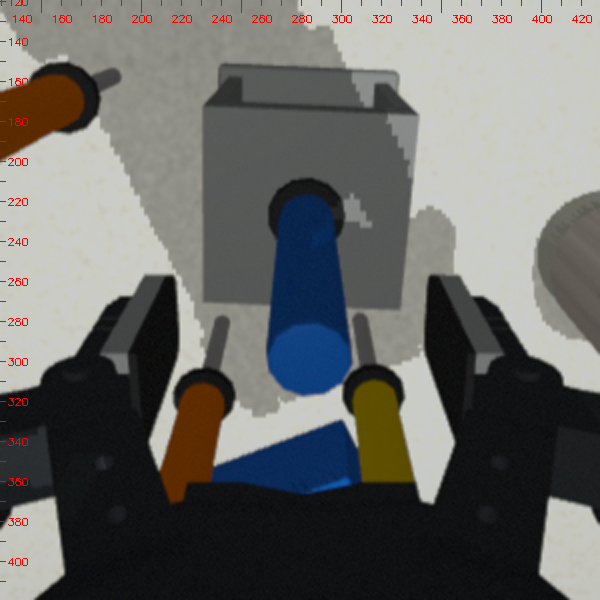

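The stylus is centred between the pads at about (284,300), so I'll close.

arm_command([
  [0, 0, 0, 0, 0, 0, 1],
  [0, 0, 0, 0, 0, 0, 1],
  [0, 0, 0, 0, 0, 0, 1],
  [0, 0, 0, 0, 0, 0, 1],
  [0, 0, 0, 0, 0, 0, 1],
])

```text
clock: 3.42
tool_pos: [0.5416, 0.3336, 0.1137]
tcp_rot: [-0.0, 1.0, -0.0, -0.0]
contact_force: [-0.2, 0.6, -0.2]
finger_gap: 0.189
```

```bash
python3 - <<'E'
from h import *
W=grab("wrist")
o=telemetry.get_obs(); print(o["tool_pos"],o["tcp_rot"],o["finger_gap"],o["contact_force"])
E
```

```text
[0.54160055 0.33359262 0.11371661] [-1.00835228e-04  9.99999995e-01 -2.60991568e-05 -9.43878207e-06] 0.19023458213791275 [ 0.48629237  0.75631607 -0.26838257]
```

arm_command([
  [0, 0, -3, 0, 0, 0, 1],
  [0, 0, -8, 0, 0, 0, 1],
  [0, 0, -13, 0, 0, 0, 1],
  [0, 0, -18, 0, 0, 0, 1],
  [0, 0, -18, 0, 0, 0, 1],
])

```text
clock: 4.1
tool_pos: [0.5442, 0.3348, 0.2991]
tcp_rot: [-0.0, 1.0, 0.002, 0.005]
contact_force: [0.6, -0.1, -1.2]
finger_gap: 0.192
```

```bash
python3 - <<'E'
from h import *
W=grab("wrist")
o=telemetry.get_obs(); print(o["tool_pos"],o["tcp_rot"],o["finger_gap"],o["contact_force"])
yaw=np.degrees(-.0216)
print(pose(90+yaw,35,yaw).as_matrix().round(3))
go([.610,-.081,.275],pose(90+yaw,35,yaw),o)
crop(W,130,120,430,420,2,"w4.png")
E
```

```text
[0.54247682 0.33400055 0.29591465] [-1.24555693e-04  9.99997212e-01  8.70874857e-04  2.19136267e-03] 0.1925995695320131 [ 0.11927227 -0.88194249 -1.77281677]
[[-0.819  0.022  0.573]
 [ 0.018  1.    -0.012]
 [-0.574 -0.    -0.819]]
shift cm [ -6.73 -41.51   2.05] turn [ 0.0084 -0.6065  0.0206] rows>= 6.7
```

View pics/w4.png

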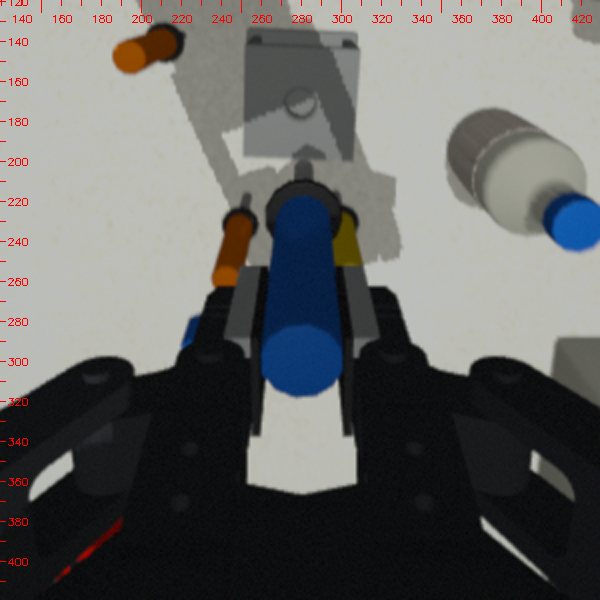

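The stylus is held, and the stand hole is visible at (280,171). Next is the well.

arm_command([
  [-1, -6, 0, 0, 0, 0, 1],
  [-2, -12, 0, 0, -0.12, 0.01, 1],
  [-3, -18, 0.5, 0, -0.25, 0.01, 1],
  [-4, -24, 1, 0, -0.38, 0.02, 1],
  [-5.5, -30, 1.5, 0.008, -0.5, 0.02, 1],
  [-6.5, -36, 2, 0.008, -0.607, 0.02, 1],
  [-6.7, -41.5, 2, 0.008, -0.607, 0.02, 1],
  [-6.7, -41.5, 2, 0.008, -0.607, 0.02, 1],
])

```text
clock: 5.15
tool_pos: [0.6071, -0.085, 0.271]
tcp_rot: [0.013, 0.955, -0.004, 0.297]
contact_force: [-0.2, 0.7, -0.4]
finger_gap: 0.189
```

```bash
python3 - <<'E'
from h import *
for i in range(3):W=grab("wrist")
D=grab("side")
o=telemetry.get_obs(); print(o["tool_pos"],R.from_quat(o["tcp_rot"]).as_matrix().round(3),o["finger_gap"],o["contact_force"])
crop(W,130,120,430,420,2,"w5.png");crop(D,270,120,420,270,5,"d5.png")
Rt=R.from_quat(o["tcp_rot"])
print("tip",o["tool_pos"]+Rt.apply([0,0,.0887]))
print(proj(W,[o["tool_pos"]+Rt.apply([0,0,.0887]),[.689,-.083,.1535]]))
print(proj(D,[o["tool_pos"]+Rt.apply([0,0,.0887]),[.689,-.083,.1535]]))
E
```

```text
[ 0.60780489 -0.07999568  0.27243019] [[-0.823  0.02   0.568]
 [ 0.016  1.    -0.011]
 [-0.568 -0.    -0.823]] 0.19114389687673272 [ 0.80894645  0.38489004 -1.43376108]
tip [ 0.65818297 -0.08100343  0.19943209]
[[284.60946861 205.28538476]
 [282.66761976 190.18331235]]
[[327.88359823 202.84907526]
 [337.56529796 213.46749338]]
```

View pics/w5.png

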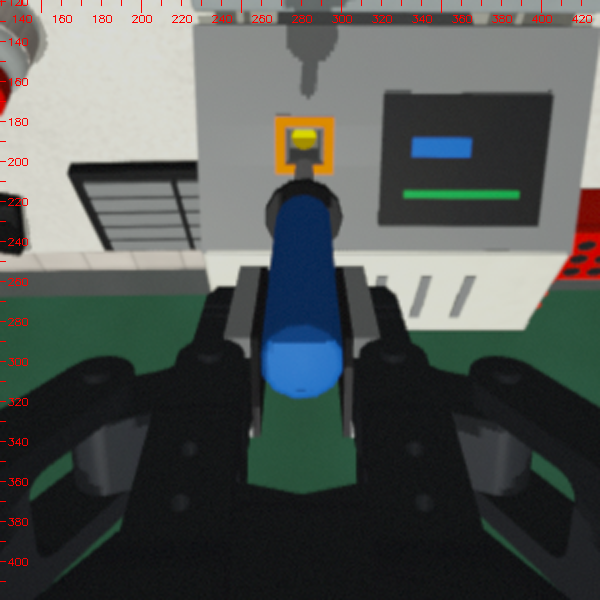

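View pics/d5.png

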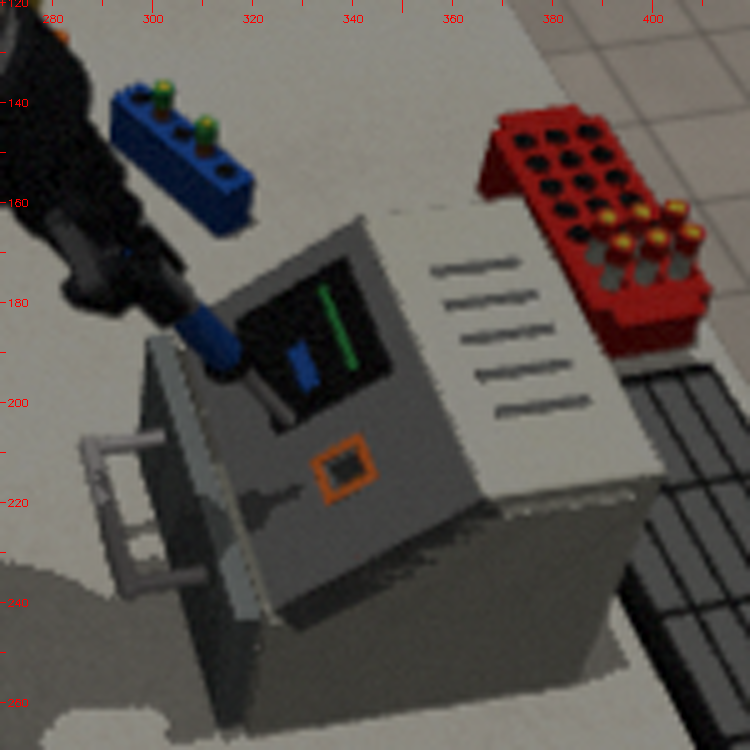

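The wrist view shows the well at (281.5,192.5), in line with the stylus at u≈281. In the side view the tip is at (328,204) and the well at (338,213), which matches the prediction. I'll move closer.

arm_command([
  [0, 0, 1.5, 0, 0, 0, 1],
  [0, 0, 3, 0, 0, 0, 1],
  [0, 0, 4, 0, 0, 0, 1],
  [0, 0, 4, 0, 0, 0, 1],
  [0, 0, 4, 0, 0, 0, 1],
])

```text
clock: 5.98
tool_pos: [0.6315, -0.0817, 0.2407]
tcp_rot: [0.01, 0.954, -0.004, 0.299]
contact_force: [0.8, -0.2, -0.5]
finger_gap: 0.193
```

```bash
python3 - <<'E'
from h import *
for i in range(2):W=grab("wrist")
D=grab("side");S=grab("scene")
o=telemetry.get_obs(); print(o["tool_pos"],R.from_quat(o["tcp_rot"]).as_matrix().round(3),o["finger_gap"],o["contact_force"])
crop(W,240,150,320,230,7,"w6.png");crop(D,300,170,370,240,8,"d6.png");crop(S,190,190,260,240,8,"s6.png")
Rt=R.from_quat(o["tcp_rot"])
P=[o["tool_pos"]+Rt.apply([0,0,.0887]),[.689,-.083,.1535]]; print(P)
for f in (W,D,S): print(proj(f,P))
E
```

```text
[ 0.63152013 -0.08207642  0.24137567] [[-0.821  0.021  0.571]
 [ 0.016  1.    -0.014]
 [-0.571 -0.002 -0.821]] 0.19321471268249593 [-0.37372383 -1.27761339  0.66023893]
[array([ 0.68215866, -0.08328974,  0.16856113]), [0.689, -0.083, 0.1535]]
[[281.29598432 204.78079186]
 [281.75165423 196.80812413]]
[[335.83975715 210.15695829]
 [337.56529796 213.46749338]]
[[226.61477403 211.38208404]
 [226.10485938 218.25811935]]
```

View pics/w6.png

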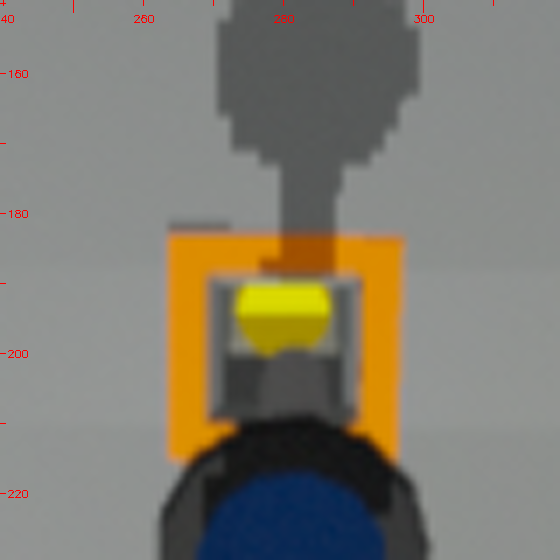

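View pics/d6.png

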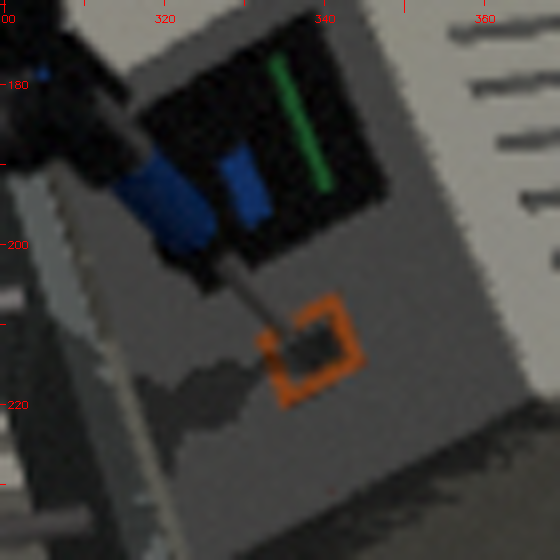

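View pics/s6.png

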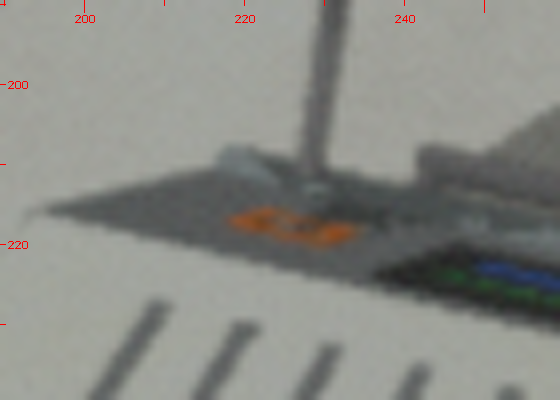

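Wrist view: shaft centre at u≈281, well centre at about (280.5,199). The well is slightly further up the slope than predicted, about 1.5 mm. I'll correct for that and insert.

arm_command([
  [-0.15, 0, 0, 0, 0, 0, 1],
  [-0.15, 0, 1, 0, 0, 0, 1],
  [-0.15, 0, 2, 0, 0, 0, 1],
  [-0.15, 0, 3, 0, 0, 0, 1],
  [-0.15, 0, 3.4, 0, 0, 0, 1],
  [-0.15, 0, 3.4, 0, 0, 0, 1],
])

```text
clock: 6.92
tool_pos: [0.6521, -0.0823, 0.2131]
tcp_rot: [0.01, 0.954, -0.004, 0.298]
contact_force: [-0.1, 1.0, -0.9]
finger_gap: 0.191
```

```bash
python3 - <<'E'
from h import *
for i in range(3):
    W=grab("wrist")
    o=telemetry.get_obs(); print(o["tool_pos"],o["contact_force"], o["contact_force"]@R.from_quat(o["tcp_rot"]).as_matrix())
D=grab("side")
crop(W,240,150,320,230,7,"w7.png");crop(D,300,170,370,240,8,"d7.png")
Rt=R.from_quat(o["tcp_rot"])
t=o["tool_pos"]+Rt.apply([0,0,.0887]);Wl=np.array([.6903,-.083,.1544])
print(Rt.as_matrix().round(3),"depth",(t-Wl)@Rt.as_matrix()[:,2])
E
```

```text
[ 0.65210845 -0.0822917   0.21346823] [-0.11438072 -0.17855672 -1.01378315] [ 0.66895022 -0.17946615  0.77007743]
[ 0.65212433 -0.08236162  0.213766  ] [-0.19412722  0.63757496 -1.45718204] [1.00093309 0.63577014 1.07772722]
[ 0.65215446 -0.08239991  0.21399774] [-0.43871133 -0.56320441 -1.44478413] [ 1.17561255 -0.56968416  0.94364352]
[[-0.821  0.021  0.571]
 [ 0.016  1.    -0.013]
 [-0.571 -0.002 -0.821]] depth 0.01798910103054762
```

View pics/w7.png

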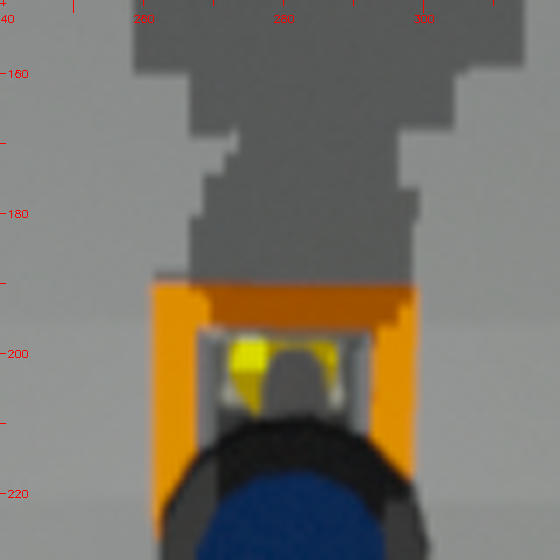

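View pics/d7.png

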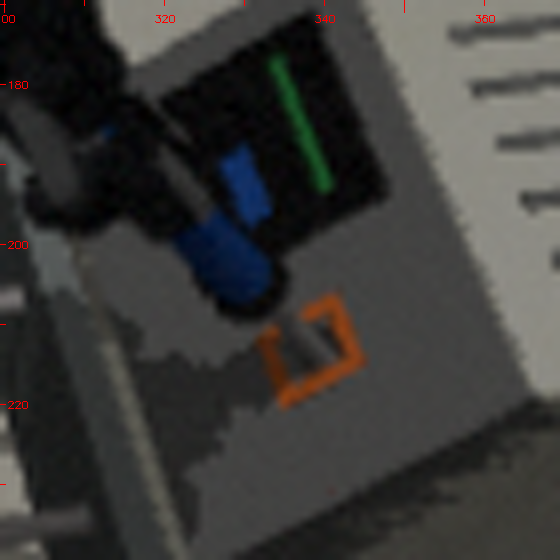

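The tip is in the well just above the yellow cap: shaft at u≈281.3, cap at u≈279.7. Now pushing.

arm_command([
  [0, -0.08, 0.3, 0, 0, 0, 1],
  [0, -0.08, 0.5, 0, 0, 0, 1],
  [0, -0.08, 0.7, 0, 0, 0, 1],
  [0, -0.08, 0.8, 0, 0, 0, 1],
  [0, -0.08, 0.8, 0, 0, 0, 1],
  [0, -0.08, 0.8, 0, 0, 0, 1],
])

```text
clock: 7.88
tool_pos: [0.6567, -0.0833, 0.2074]
tcp_rot: [0.01, 0.954, -0.004, 0.299]
contact_force: [-2.6, 0.4, 3.0]
finger_gap: 0.189
```

```bash
python3 - <<'E'
from h import *
for i in range(5):
    W=grab("wrist")
    o=telemetry.get_obs(); print(o["tool_pos"], (o["contact_force"]@R.from_quat(o["tcp_rot"]).as_matrix()).round(2))
crop(W,240,150,320,230,7,"w8.png")
Rt=R.from_quat(o["tcp_rot"])
t=o["tool_pos"]+Rt.apply([0,0,.0887]);Wl=np.array([.6903,-.083,.1544])
print("depth",(t-Wl)@Rt.as_matrix()[:,2])
E
```

```text
[ 0.65671687 -0.08329619  0.20742513] [-0.16  1.37 -3.66]
[ 0.65671503 -0.0832804   0.20736451] [ 0.31  0.4  -3.81]
[ 0.65670029 -0.08327821  0.20733609] [-0.38  1.29 -3.66]
[ 0.65670569 -0.08330269  0.20734024] [ 0.23  0.4  -4.1 ]
[ 0.65671383 -0.08331213  0.20733234] [-0.31  1.93 -3.85]
depth 0.02607564724560148
```

View pics/w8.png

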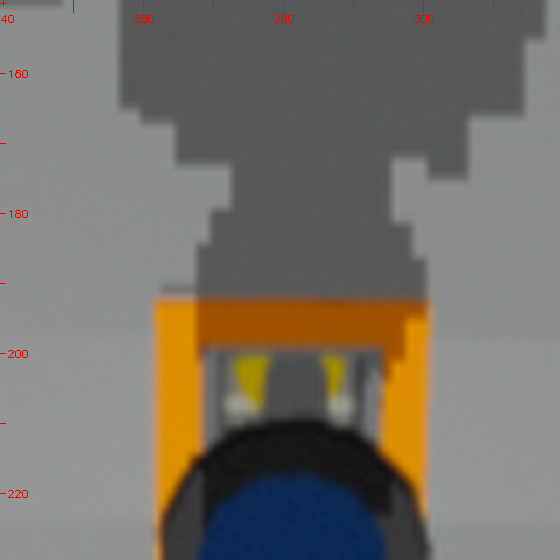

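About 4.6 N net on the button, nearly fully in. I'll push 1.5 mm more and hold.

arm_command([
  [0, 0, 0.15, 0, 0, 0, 1],
  [0, 0, 0.15, 0, 0, 0, 1],
  [0, 0, 0.2, 0, 0, 0, 1],
  [0, 0, 0.2, 0, 0, 0, 1],
  [0, 0, 0.2, 0, 0, 0, 1],
  [0, 0, 0.2, 0, 0, 0, 1],
])

```text
clock: 8.88
tool_pos: [0.6577, -0.0833, 0.2066]
tcp_rot: [0.01, 0.954, -0.004, 0.299]
contact_force: [-6.6, 1.2, 9.7]
finger_gap: 0.192
```

```bash
python3 - <<'E'
from h import *
for i in range(3):
    W=grab("wrist")
    o=telemetry.get_obs(); print(o["tool_pos"], (o["contact_force"]@R.from_quat(o["tcp_rot"]).as_matrix()).round(2))
Rt=R.from_quat(o["tcp_rot"])
t=o["tool_pos"]+Rt.apply([0,0,.0887]);Wl=np.array([.6903,-.083,.1544])
print("depth",(t-Wl)@Rt.as_matrix()[:,2])
crop(W,240,150,320,230,7,"w9.png")
E
```

```text
[ 0.65763762 -0.08334025  0.20653304] [ -0.44   1.19 -11.84]
[ 0.65764251 -0.08331846  0.20654008] [ -0.25   0.42 -12.48]
[ 0.65764048 -0.08334773  0.20652785] [ -0.39   0.88 -12.61]
depth 0.027268349325166405
```

View pics/w9.png

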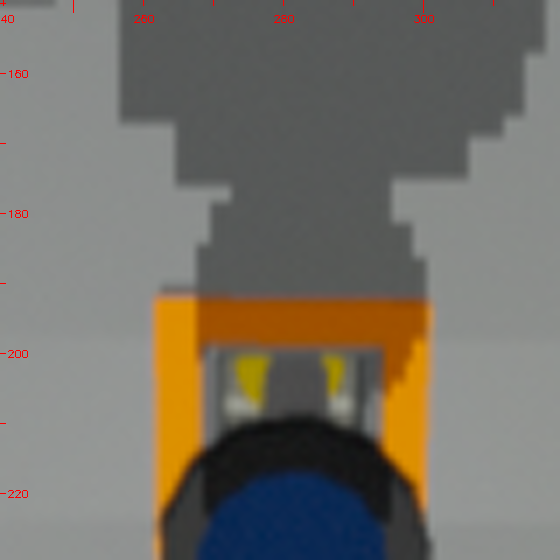

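The force jumped to 12.5 N, so the button is at its stop, and it has been held for over 0.5 s. Retracting.

arm_command([
  [0, 0, -1, 0, 0, 0, 1],
  [0, 0, -3, 0, 0, 0, 1],
  [0, 0, -6, 0, 0, 0, 1],
  [0, 0, -9, 0, 0, 0, 1],
  [0, 0, -9, 0, 0, 0, 1],
])

```text
clock: 9.65
tool_pos: [0.6065, -0.0826, 0.2812]
tcp_rot: [0.01, 0.954, -0.005, 0.3]
contact_force: [0.2, -0.2, -1.0]
finger_gap: 0.19
```

```bash
python3 - <<'E'
from h import *
for i in range(2):W=grab("wrist",f"w10.png")
o=telemetry.get_obs(); print(o["tool_pos"],o["contact_force"])
go([.5416,.3336,.290],pose(90),o)
E
```

```text
[ 0.6064266 -0.082285   0.2790405] [ 0.95270296 -0.83031063 -0.93852327]
shift cm [ 5.38 41.44 -5.16] turn [-0.0081  0.6066 -0.02  ] rows>= 6.7
```

View pics/w10.png

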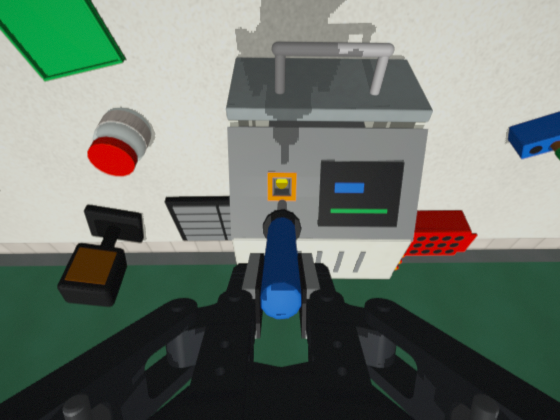

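The button has sprung back (yellow cap at (282,184)). Returning to the stand.

arm_command([
  [0.8, 6, -1.5, 0, 0, 0, 1],
  [1.5, 12, -3, 0, 0.12, 0, 1],
  [2.3, 18, -4, 0, 0.25, -0.01, 1],
  [3, 24, -5, 0, 0.38, -0.01, 1],
  [4, 30, -5.2, -0.004, 0.5, -0.02, 1],
  [5, 36, -5.2, -0.008, 0.607, -0.02, 1],
  [5.4, 41.4, -5.2, -0.008, 0.607, -0.02, 1],
  [5.4, 41.4, -5.2, -0.008, 0.607, -0.02, 1],
])

```text
clock: 10.75
tool_pos: [0.5401, 0.3381, 0.2873]
tcp_rot: [-0.003, 1.0, 0.0, -0.002]
contact_force: [-1.0, -2.0, -0.9]
finger_gap: 0.196
```

```bash
python3 - <<'E'
from h import *
for i in range(4):W=grab("wrist")
o=telemetry.get_obs(); print(o["tool_pos"],o["tcp_rot"],o["contact_force"])
crop(W,200,110,360,320,3.5,"w11.png")
go([.5416,.3336,.290],pose(90),o)
print(proj(W,[[.5413,.3343,.085],o["tool_pos"]-[0,0,.0887]]))
E
```

```text
[0.54113858 0.33239761 0.28956341] [ 2.91872450e-04  9.99999464e-01 -5.30076146e-04 -8.39908782e-04] [ 0.56757225  0.31997448 -0.48623028]
shift cm [-0.05  0.12 -0.04] turn [-0.0011 -0.0017 -0.0006] rows>= 0.0
[[282.56563082 180.16924447]
 [281.05967163 205.62040071]]
```

View pics/w11.png

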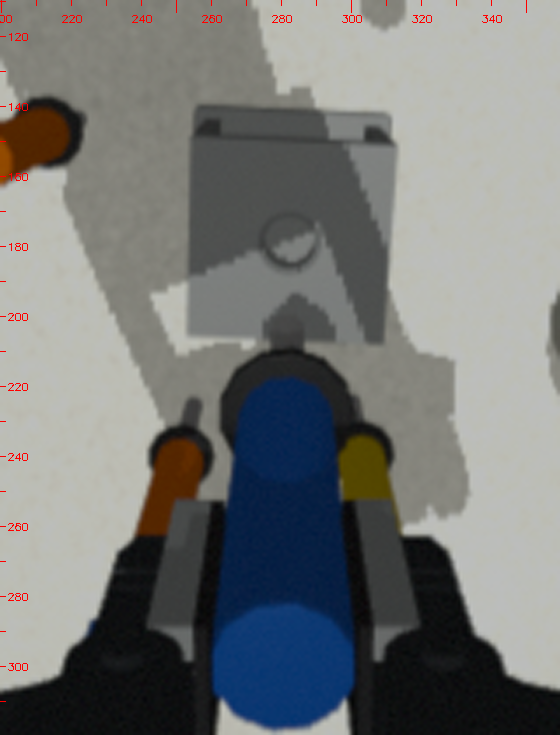

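The hole is at (282,178) and the tip at (281,204). That matches the original grasp line, so I'll lower it in.

arm_command([
  [0.05, 0.14, 4, 0, 0, 0, 1],
  [0.05, 0.14, 8, 0, 0, 0, 1],
  [0.05, 0.14, 10, 0, 0, 0, 1],
  [0.05, 0.14, 10.5, 0, 0, 0, 1],
  [0.05, 0.14, 10.5, 0, 0, 0, 1],
  [0.05, 0.14, 10.5, 0, 0, 0, 1],
])

```text
clock: 11.7
tool_pos: [0.5417, 0.3348, 0.1872]
tcp_rot: [0.0, 1.0, 0.001, 0.001]
contact_force: [-0.5, 0.4, -1.7]
finger_gap: 0.192
```

```bash
python3 - <<'E'
from h import *
for i in range(3):W=grab("wrist")
o=telemetry.get_obs(); print(o["tool_pos"],o["tcp_rot"],o["contact_force"])
crop(W,200,110,360,320,3.5,"w12.png")
go([.5410,.3338,.1137],pose(90),o)
print(proj(W,[[.5413,.3343,.085],o["tool_pos"]-[0,0,.0887]]))
E
```

```text
[0.54124258 0.33495036 0.18686069] [-9.40360705e-05  9.99999439e-01  3.89811590e-04  9.80131352e-04] [ 0.23671224 -0.33904453 -1.56526734]
shift cm [ 0.04 -0.12  7.32] turn [0.0008 0.002  0.0002] rows>= 1.2
[[280.75447224 200.61241299]
 [281.54064287 204.47251159]]
```

View pics/w12.png

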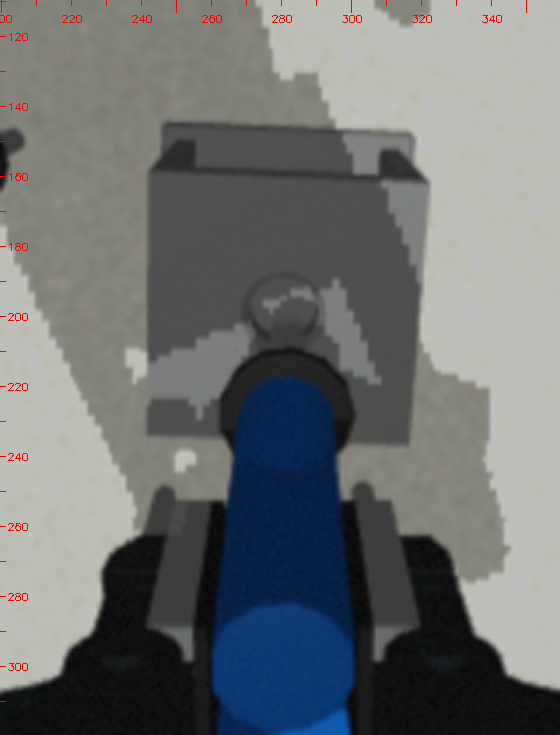

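arm_command([
  [0.15, -0.1, 0, 0, 0, 0, 1],
  [0.15, -0.1, 2, 0, 0, 0, 1],
  [0.15, -0.1, 4, 0, 0, 0, 1],
  [0.15, -0.1, 6, 0, 0, 0, 1],
  [0.15, -0.1, 7, 0, 0, 0, 1],
  [0.15, -0.1, 7, 0, 0, 0, 1],
])

```text
clock: 12.6
tool_pos: [0.5388, 0.3337, 0.1153]
tcp_rot: [-0.0, 1.0, -0.0, -0.0]
contact_force: [-0.1, 0.2, -0.7]
finger_gap: 0.192
```

```bash
python3 - <<'E'
from h import *
for i in range(3):W=grab("wrist")
o=telemetry.get_obs(); print(o["tool_pos"],o["tcp_rot"],o["contact_force"])
crop(W,200,110,360,320,3.5,"w13.png")
E
```

```text
[0.53976858 0.33405345 0.11661616] [-1.35188959e-04  9.99999631e-01  3.20433806e-04  7.85337395e-04] [-0.4437733  -0.20547651 -0.40625824]
```

View pics/w13.png

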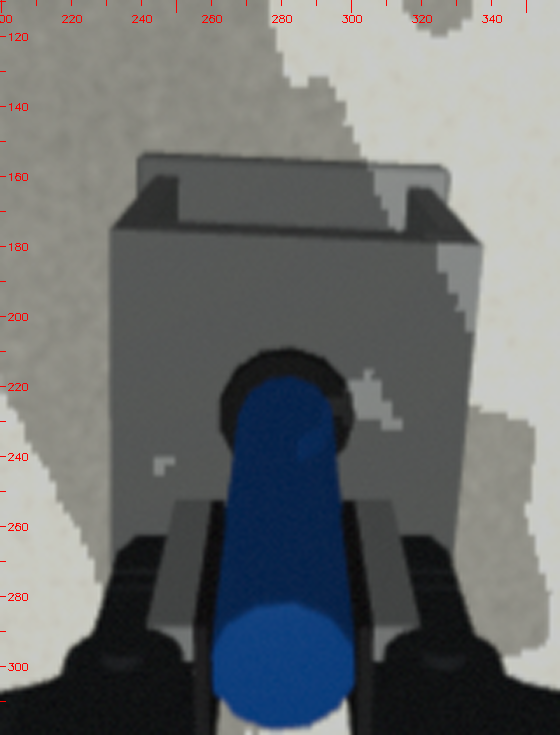

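The shaft is in the hole with the collar just above the plate. I'll lower about 2 mm and release.

arm_command([
  [0, 0, 0.25, 0, 0, 0, 1],
  [0, 0, 0.25, 0, 0, 0, 1],
  [0, 0, 0.25, 0, 0, 0, 0.4],
  [0, 0, 0.25, 0, 0, 0, 0.4],
  [0, 0, 0.25, 0, 0, 0, 0.4],
  [0, 0, 0.25, 0, 0, 0, 0.4],
])

```text
clock: 13.5
tool_pos: [0.5391, 0.3338, 0.1132]
tcp_rot: [-0.0, 1.0, -0.0, -0.0]
contact_force: [-0.8, -0.2, -0.7]
finger_gap: 0.596
```

```bash
python3 - <<'E'
from h import *
for i in range(2):W=grab("wrist")
o=telemetry.get_obs(); print(o["tool_pos"],o["tcp_rot"],o["contact_force"],o["finger_gap"])
crop(W,200,110,360,320,3.5,"w14.png")
E
```

```text
[0.53911407 0.33374556 0.11319178] [-8.19241775e-05  9.99999995e-01 -1.15108353e-05 -5.42455497e-05] [-0.46195523 -1.52224342 -0.07424537] 0.6021274412995785
```

View pics/w14.png

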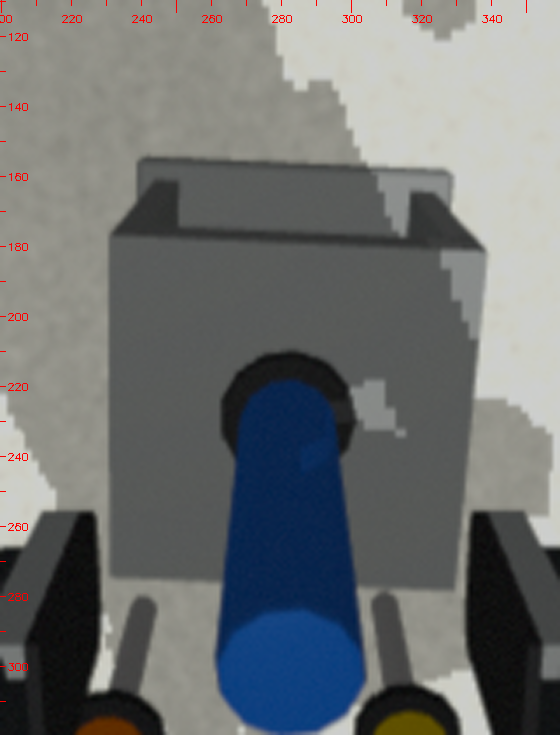

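The stylus hangs free with the fingers clear on both sides. Rising, then on to the drawer handle.

arm_command([
  [0, 0, -4, 0, 0, 0, 0.4],
  [0, 0, -9, 0, 0, 0, 0.4],
  [0, 0, -15, 0, 0, 0, 0.4],
  [0, 0, -17, 0, 0, 0, 0.4],
  [0, 0, -17, 0, 0, 0, 0.4],
])

```text
clock: 14.22
tool_pos: [0.5402, 0.3342, 0.2856]
tcp_rot: [-0.0, 1.0, 0.001, 0.002]
contact_force: [-0.7, -0.0, -0.4]
finger_gap: 0.598
```

```bash
python3 - <<'E'
from h import *
W=grab("wrist");D=grab("side");S=grab("scene")
o=telemetry.get_obs(); print(o["tool_pos"],o["tcp_rot"],o["contact_force"],o["finger_gap"])
crop(D,190,80,330,200,5.5,"d15.png")
go([.583,-.036,.24],pose(-1.24),o)
E
```

```text
[0.53801457 0.33325722 0.2812598 ] [-7.19820354e-05  9.99998207e-01 -7.20886817e-04 -1.74974415e-03] [ 0.60182894 -0.50637479 -0.24884033] 0.6019746162100306
shift cm [ -4.51 -36.92   4.16] turn [-0.0039 -0.0016  1.5926] rows>= 8.5
```

View pics/d15.png

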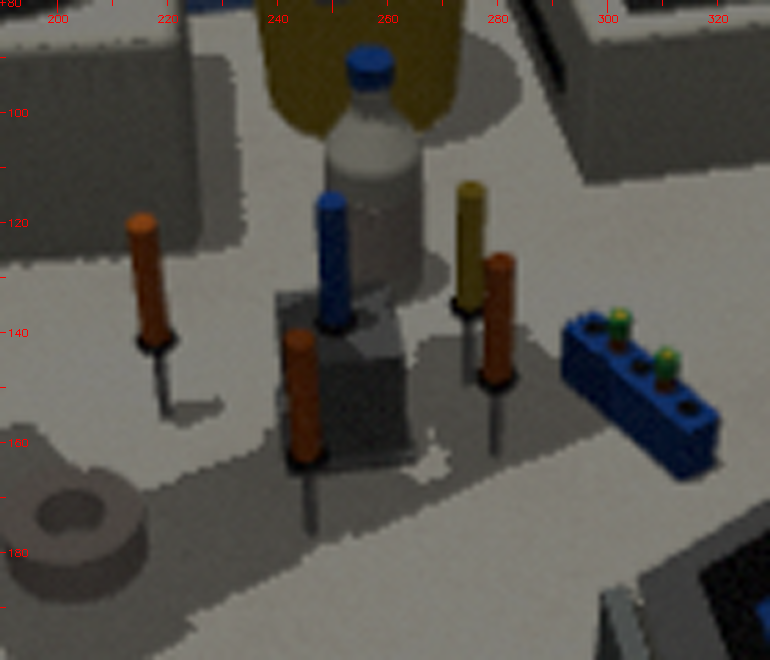

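The blue stylus hangs upright in its stand again (side view, (250,116) to (251,138)) and the lookalikes haven't moved.

arm_command([
  [-0.5, -5, 0, 0, 0, 0.18, 0.4],
  [-1, -10, 0, 0, 0, 0.36, 0.4],
  [-2, -16, 0, 0, 0, 0.54, 0.4],
  [-3, -22, 0.5, 0, 0, 0.72, 0.4],
  [-3.5, -28, 1, 0, 0, 0.9, 0.4],
  [-4.5, -34, 2, 0, 0, 1.08, 0.4],
  [-4.5, -36.9, 3, 0, 0, 1.26, 0.4],
  [-4.5, -36.9, 3, 0, 0, 1.44, 0.4],
])

```text
clock: 15.38
tool_pos: [0.5826, -0.0378, 0.2498]
tcp_rot: [0.663, 0.749, -0.002, -0.003]
contact_force: [0.6, 0.3, 0.2]
finger_gap: 0.6
```

arm_command([
  [0, 0, 0, 0, 0, 0.152, 0.5],
  [0, 0, 0, 0, 0, 0.152, 0.5],
  [0, 0, 0, 0, 0, 0.152, 0.5],
])

```text
clock: 15.75
tool_pos: [0.5837, -0.035, 0.2521]
tcp_rot: [0.714, 0.7, -0.001, -0.001]
contact_force: [1.7, 0.5, -0.0]
finger_gap: 0.498
```

```bash
python3 - <<'E'
from h import *
for i in range(2):W=grab("wrist")
o=telemetry.get_obs(); print(o["tool_pos"],o["tcp_rot"],o["contact_force"],o["finger_gap"],o["joint_pos"])
crop(W,0,0,560,420,1.4,"w16.png")
go([.583,-.036,.24],pose(-1.24),o)
print(proj(W,[[.583,-.036,.085],[.5844,.017,.085],[.58165,-.0875,.085]]))
E
```

```text
[ 0.58397865 -0.0349865   0.25271848] [ 7.13919651e-01  7.00227460e-01 -2.53251274e-04 -4.14887830e-04] [ 0.3542037  -0.8006487   0.31331699] 0.4987683597694863 [-2.50729509e-01  4.19164144e-01  1.47388059e+00 -3.77801099e-06
  1.24952006e+00 -2.31364328e-01]
shift cm [-0.1  -0.09  1.27] turn [-0.0009 -0.0002  0.0023] rows>= 0.2
[[279.69668217 186.06348449]
 [280.05779025 136.68073331]
 [279.38385408 230.07951458]]
```

View pics/w16.png

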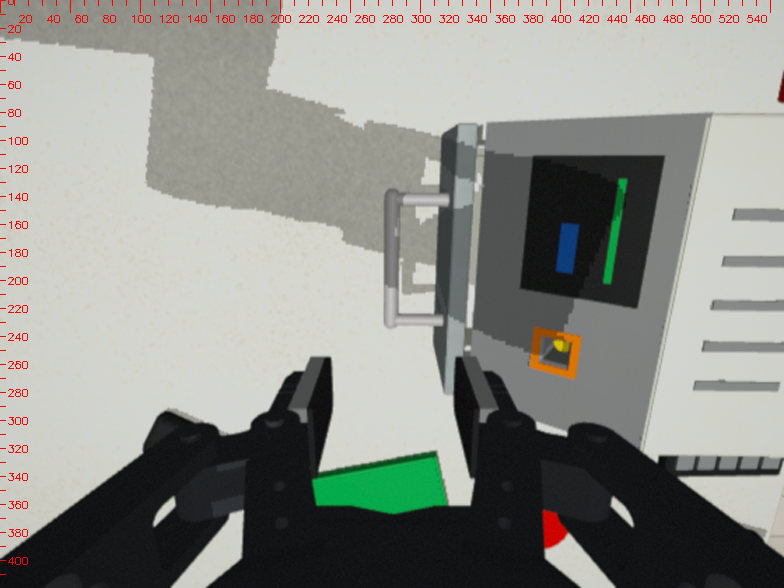

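The wrist view puts the handle bar at (279,184), matching the prediction. I'll narrow the fingers and descend.

arm_command([
  [-0.1, -0.1, 4, 0, 0, 0, 0.65],
  [-0.1, -0.1, 8, 0, 0, 0, 0.65],
  [-0.1, -0.1, 11, 0, 0, 0, 0.65],
  [-0.1, -0.1, 11, 0, 0, 0, 0.65],
  [-0.1, -0.1, 11, 0, 0, 0, 0.65],
])

```text
clock: 16.48
tool_pos: [0.5842, -0.0363, 0.1443]
tcp_rot: [0.714, 0.7, 0.001, 0.001]
contact_force: [0.2, 0.4, -0.0]
finger_gap: 0.351
```

```bash
python3 - <<'E'
from h import *
for i in range(2):W=grab("wrist")
o=telemetry.get_obs(); print(o["tool_pos"],o["tcp_rot"],o["contact_force"],o["finger_gap"])
crop(W,130,100,430,400,2,"w17.png")
go([.583,-.036,.066],pose(-1.24),o)
print(proj(W,[[.583,-.036,.085],[.5844,.017,.085],[.58165,-.0875,.085]]))
E
```

```text
[ 0.58456972 -0.0364621   0.1449744 ] [0.71433716 0.69979943 0.00091847 0.00152908] [ 0.73106555 -0.61885794 -0.27927355] 0.34824285069782807
shift cm [ 0.05 -0.19  7.9 ] turn [0.0035 0.0008 0.0011] rows>= 1.3
[[277.86959419 213.42555888]
 [278.16376716 143.47760849]
 [277.62963321 273.49238132]]
```

View pics/w17.png

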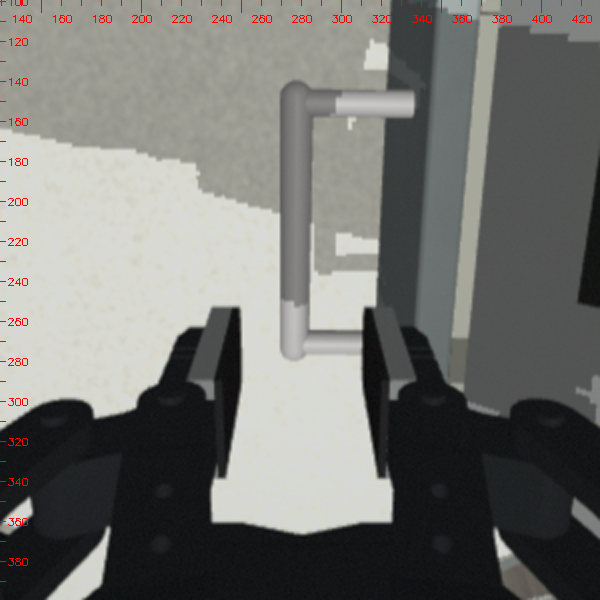

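arm_command([
  [0, -0.2, 2, 0, 0, 0, 0.65],
  [0, -0.2, 4, 0, 0, 0, 0.65],
  [0, -0.2, 6, 0, 0, 0, 0.65],
  [0, -0.2, 7.8, 0, 0, 0, 0.65],
  [0, -0.2, 7.8, 0, 0, 0, 0.65],
  [0, -0.2, 7.8, 0, 0, 0, 1],
  [0, -0.2, 7.8, 0, 0, 0, 1],
  [0, -0.2, 7.8, 0, 0, 0, 1],
])

```text
clock: 17.58
tool_pos: [0.5817, -0.0363, 0.066]
tcp_rot: [0.714, 0.7, 0.0, 0.001]
contact_force: [-0.3, 0.2, 0.6]
finger_gap: -0.004
```

```bash
python3 - <<'E'
from h import *
for i in range(2):W=grab("wrist")
o=telemetry.get_obs(); print(o["tool_pos"],o["tcp_rot"],o["contact_force"],o["finger_gap"])
crop(W,130,100,430,400,2,"w18.png")
print((R.from_quat(o["tcp_rot"]).inv().apply([-.148*np.cos(-.0216),-.148*np.sin(-.0216),0])*100).round(2))
E
```

```text
[ 0.58145686 -0.03622436  0.06569092] [7.14474231e-01 6.99661633e-01 2.07598304e-04 3.60103822e-04] [ 0.99345393 -0.23867218  1.05907481] 0.0027093063247194244
[ 1.00e-02 -1.48e+01 -1.00e-02]
```

View pics/w18.png

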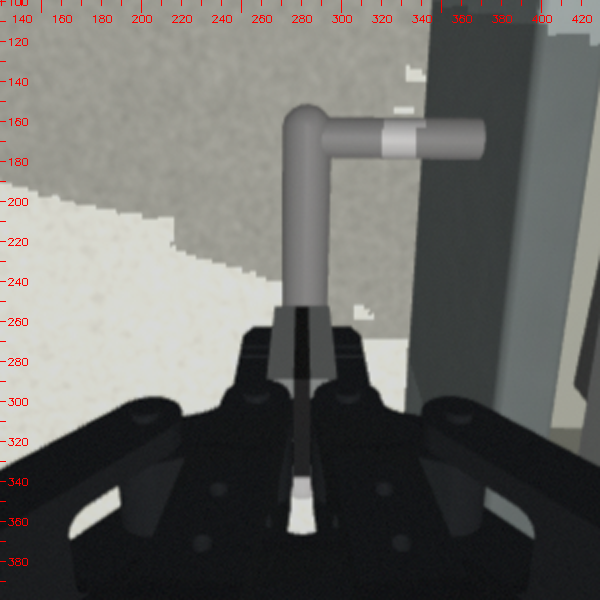

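The gripper reads fully shut, which a 12 mm bar between the pads shouldn't give. I'll check the other cameras.

```bash
python3 - <<'E'
from h import *
D=grab("side");S=grab("scene")
crop(D,250,150,350,260,6,"d19.png");crop(S,200,150,300,240,7,"s19.png")
o=telemetry.get_obs()
print(proj(D,[o["tool_pos"],[.583,-.036,.085]]),proj(S,[o["tool_pos"],[.583,-.036,.085]]))
E
```

```text
[[290.24409703 227.29974973]
 [291.16927808 222.73216613]] [[261.56361505 219.41478783]
 [261.21971927 214.1657303 ]]
```

View pics/d19.png

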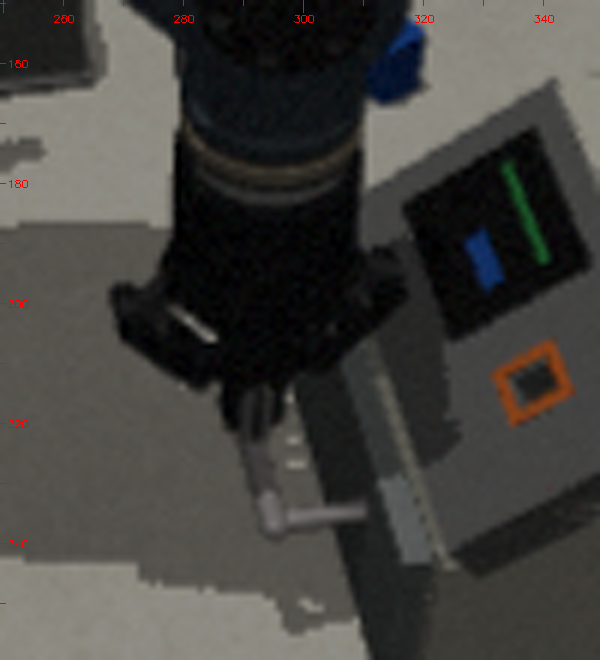

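View pics/s19.png

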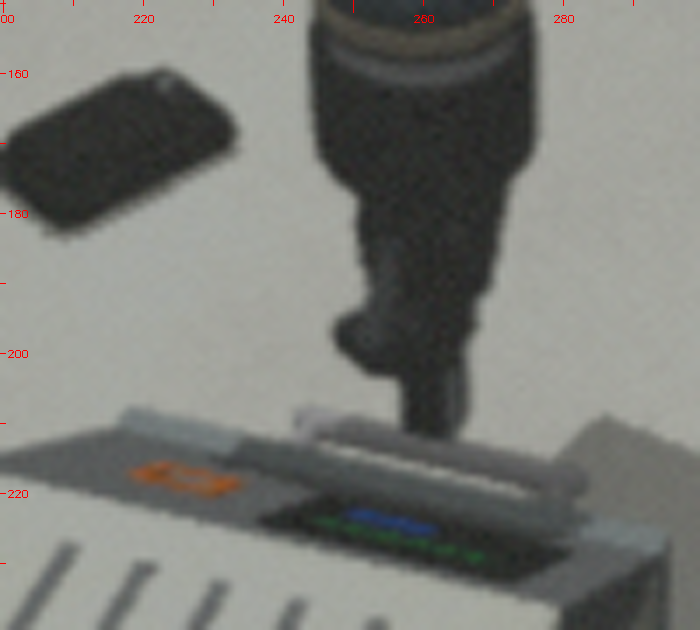

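```bash
python3 - <<'E'
from h import *
W=grab("wrist"); W["pixels"]=np.clip(W["pixels"].astype(float)*2.5,0,255).astype(np.uint8)
crop(W,230,130,340,230+20+0,7,"w20.png") if 0 else crop(W,235,200,335,300,7.5,"w20.png")
D=grab("side"); D["pixels"]=np.clip(D["pixels"].astype(float)*2.5,0,255).astype(np.uint8)
crop(D,265,190,325,245,10,"d20.png")
E
```

```text
(no output)
```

View pics/w20.png

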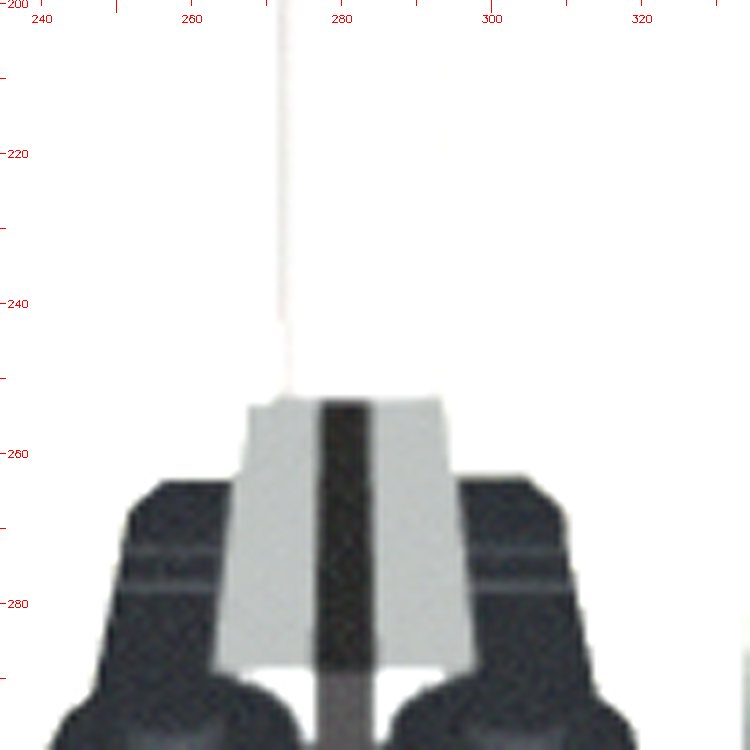

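View pics/d20.png

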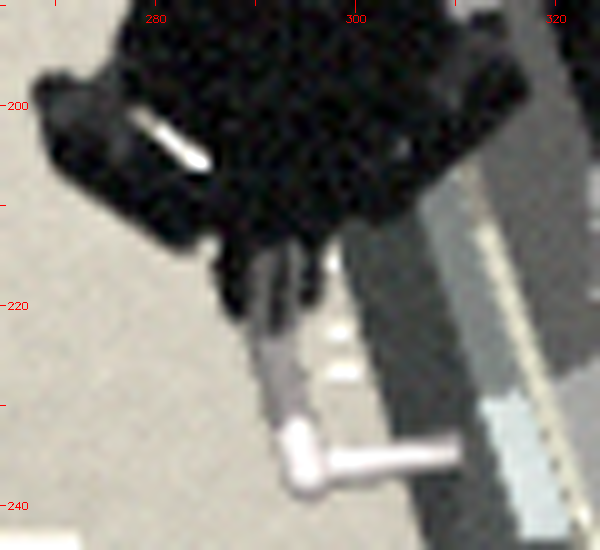

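Several cues agree: pad spacing in the wrist view, the tip in the side view at (292,222), and the bar disappearing behind the tips. The real fingertips sit about 25 mm further back than the reported TCP, just above the bar. I'll reopen and go lower while watching the force.

arm_command([
  [0, 0, -0.5, 0, 0, 0, 0.65],
  [0, 0, -0.5, 0, 0, 0, 0.65],
  [0, 0, -0.5, 0, 0, 0, 0.65],
  [0, 0, 0, 0, 0, 0, 0.65],
  [0, 0, 1, 0, 0, 0, 0.65],
  [0, 0, 1.6, 0, 0, 0, 0.65],
  [0, 0, 1.6, 0, 0, 0, 0.65],
])

```text
clock: 18.75
tool_pos: [0.5805, -0.036, 0.0482]
tcp_rot: [0.715, 0.7, -0.001, -0.001]
contact_force: [0.5, -0.2, -0.1]
finger_gap: 0.351
```

```bash
python3 - <<'E'
from h import *
for i in range(2):W=grab("wrist")
o=telemetry.get_obs(); print(o["tool_pos"],o["tcp_rot"],o["contact_force"],o["finger_gap"])
crop(W,180,120,380,320,3,"w21.png")
D=grab("side"); D["pixels"]=np.clip(D["pixels"].astype(float)*2.5,0,255).astype(np.uint8)
crop(D,265,190,325,245,10,"d21.png")
E
```

```text
[ 0.58114069 -0.03618736  0.04896884] [ 7.14510960e-01  6.99624220e-01 -1.11027256e-04 -1.61826252e-04] [ 0.03556654  0.55500769 -0.36632052] 0.3488682087328052
```

View pics/w21.png

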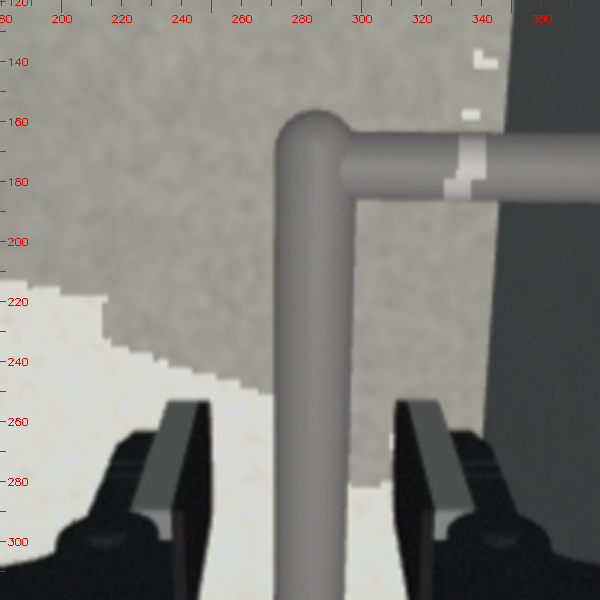

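View pics/d21.png

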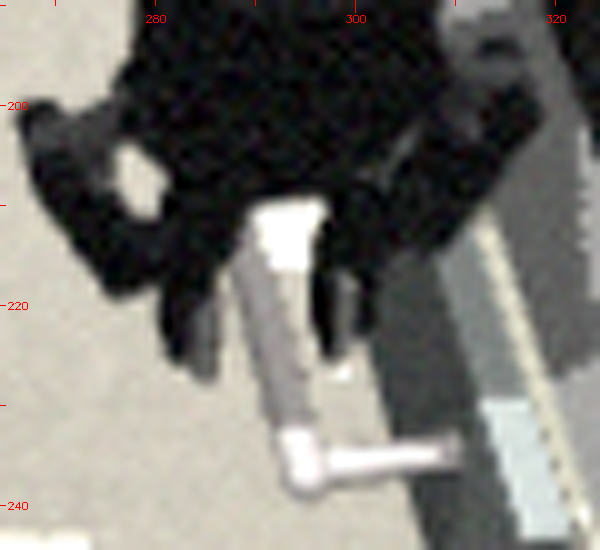

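The fingers now straddle the bar. I'll go a little lower and close.

arm_command([
  [0, 0.15, 0.8, 0, 0, 0, 0.65],
  [0, 0.15, 0.8, 0, 0, 0, 0.65],
  [0, 0.15, 0.8, 0, 0, 0, 1],
  [0, 0.15, 0.8, 0, 0, 0, 1],
  [0, 0.15, 0.8, 0, 0, 0, 1],
  [0, 0.15, 0.8, 0, 0, 0, 1],
])

```text
clock: 19.65
tool_pos: [0.5826, -0.0362, 0.0412]
tcp_rot: [0.715, 0.7, -0.0, -0.0]
contact_force: [0.1, -0.6, 2.6]
finger_gap: 0.109
```

```bash
python3 - <<'E'
from h import *
o=telemetry.get_obs(); print(o["tool_pos"],o["tcp_rot"],o["contact_force"],o["finger_gap"])
print((R.from_quat(o["tcp_rot"]).inv().apply([-.148*np.cos(-.0216),-.148*np.sin(-.0216),0])*100).round(2))
E
```

```text
[ 0.58264491 -0.03618146  0.04123563] [ 7.14560576e-01  6.99573570e-01 -1.62673014e-05 -5.98123198e-05] [ 0.12306604 -0.55769697  2.59798509] 0.10943995094642527
[ 1.00e-02 -1.48e+01  0.00e+00]
```

arm_command([
  [0, -1, 0, 0, 0, 0, 1],
  [0, -3, 0, 0, 0, 0, 1],
  [0, -5, 0, 0, 0, 0, 1],
  [0, -7, 0, 0, 0, 0, 1],
  [0, -9, 0, 0, 0, 0, 1],
  [0, -11, 0, 0, 0, 0, 1],
  [0, -13, 0, 0, 0, 0, 1],
  [0, -14, 0, 0, 0, 0, 1],
])

```text
clock: 20.65
tool_pos: [0.4404, -0.0317, 0.0412]
tcp_rot: [0.715, 0.699, -0.0, -0.002]
contact_force: [1.8, 8.6, 0.1]
finger_gap: 0.114
```

arm_command([
  [0, -0.4, 0, 0, 0, 0, 1],
  [0, -0.7, 0, 0, 0, 0, 1],
  [0, -0.7, 0, 0, 0, 0, 1],
])

```text
clock: 21.02
tool_pos: [0.4364, -0.0316, 0.0412]
tcp_rot: [0.715, 0.699, 0.001, 0.0]
contact_force: [3.8, 11.0, -0.5]
finger_gap: 0.112
```

```bash
python3 - <<'E'
from h import *
for i in range(2):W=grab("wrist")
o=telemetry.get_obs(); print(o["tool_pos"],o["tcp_rot"],o["contact_force"],o["finger_gap"])
D=grab("side","d22.png");S=grab("scene","s22.png")
E
```

```text
[ 0.43644478 -0.03162036  0.04122741] [7.15185657e-01 6.98933256e-01 1.33441176e-03 7.50113424e-06] [ 4.15176365 11.42940045 -0.80386869] 0.11651382300417736
```

View pics/d22.png

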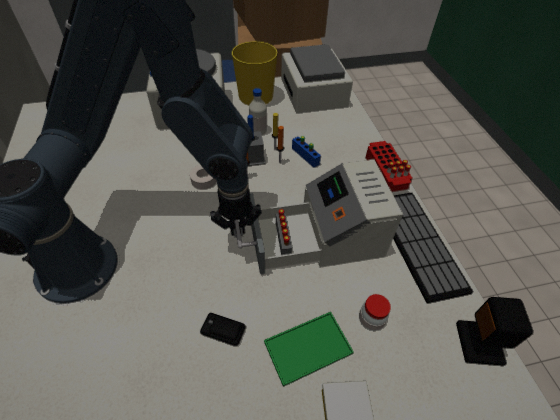

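The drawer is out about 146 mm and the carrier shows red caps in it at (285,230). I'll release and rise.

arm_command([
  [0, 0, 0, 0, 0, 0, 0.65],
  [0, 0, 0, 0, 0, 0, 0.65],
  [0, 0, 0, 0, 0, 0, 0.65],
  [0, 0, -5, 0, 0, 0, 0.65],
  [0, 0, -11, 0, 0, 0, 0.65],
  [0, 0, -17, 0, 0, 0, 0.65],
  [0, 0, -22, 0, 0, 0, 0.65],
  [0, 0, -22, 0, 0, 0, 0.65],
])

```text
clock: 22.22
tool_pos: [0.4383, -0.0342, 0.2651]
tcp_rot: [0.715, 0.7, 0.002, 0.005]
contact_force: [-0.3, 0.3, 0.1]
finger_gap: 0.353
```

```bash
python3 - <<'E'
from h import *
for i in range(2):W=grab("wrist")
o=telemetry.get_obs(); print(o["tool_pos"],o["tcp_rot"],o["contact_force"],o["finger_gap"])
crop(W,0,0,560,420,1.4,"w23.png")
D=grab("side");S=grab("scene");crop(D,230,180,340,290,6,"d23.png")
E
```

```text
[ 0.43516915 -0.0331666   0.26121466] [ 7.14563891e-01  6.99570168e-01 -6.35708480e-05  1.48171689e-04] [-0.3735234   0.25470735 -0.83912727] 0.35267606884752406
```

View pics/w23.png

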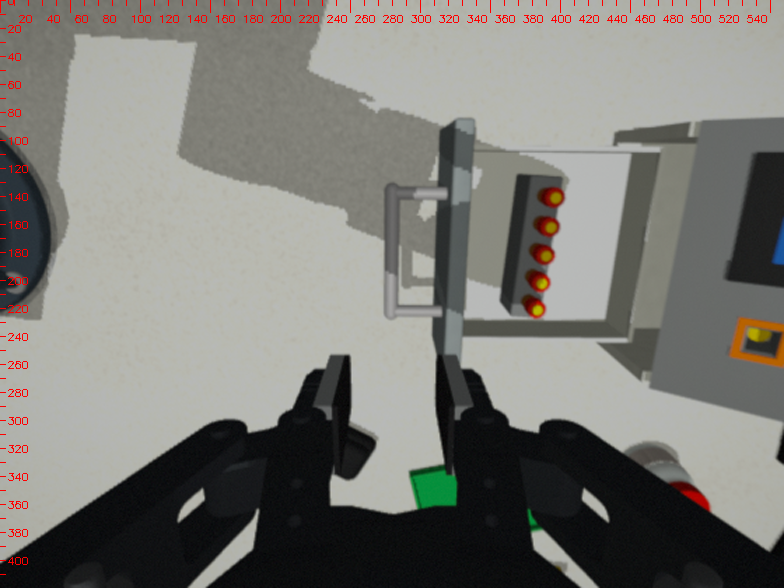

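View pics/d23.png

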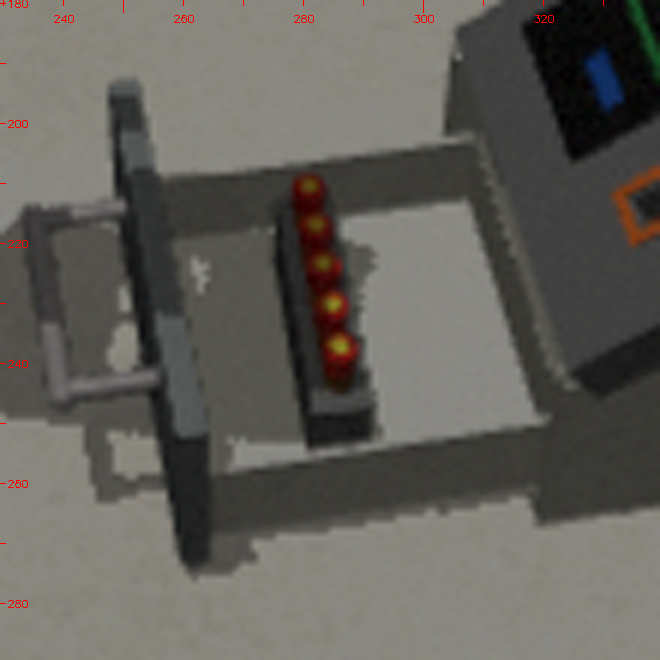

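```bash
python3 - <<'E'
from h import *
W=grab("wrist");D=grab("side")
import pickle; pickle.dump((W,D),open("f1.pkl","wb"))
for a,b in (((395,140.5),(281,210.5)),((388.5,181.5),(283.3,223.7)),((383,220.5),(286.3,237.2))):
    print(tri((W,a),(D,b)).round(4),onz(W,a,.085).round(4),onz(D,b,.085).round(4))
o=telemetry.get_obs(); print(o["tool_pos"])
for b in ((237.5,214),(241,243)): print("handle D",onz(D,b,.085).round(4))
for b in ((279.5,134.5),(278.5,225)): print("handle W",onz(W,b,.085).round(4))
E
```

```text
[0.563  0.0125 0.0823] [0.5584 0.0123 0.085 ] [0.566  0.0117 0.085 ]
[ 0.5592 -0.0331  0.0813] [ 0.5549 -0.0325  0.085 ] [ 0.5614 -0.0348  0.085 ]
[ 0.5561 -0.0792  0.0825] [ 0.5521 -0.0784  0.085 ] [ 0.5587 -0.08    0.085 ]
[ 0.43456252 -0.03284108  0.25960273]
handle D [0.4462 0.0242 0.085 ]
handle D [ 0.44   -0.0735  0.085 ]
handle W [0.4341 0.0211 0.085 ]
handle W [ 0.4307 -0.0816  0.085 ]
```

```bash
python3 - <<'E'
from h import *
go([.557,-.033,.20],pose(-4))
E
```

```text
shift cm [ 0.24 12.26  5.91] turn [-0.0039 -0.0011  0.0486] rows>= 2.2
```

arm_command([
  [0.1, 5, 0, 0, 0, 0.05, 0.35],
  [0.2, 10, 2, 0, 0, 0.05, 0.35],
  [0.25, 12.3, 4, 0, 0, 0.05, 0.35],
  [0.25, 12.3, 6, 0, 0, 0.05, 0.35],
  [0.25, 12.3, 6, 0, 0, 0.05, 0.35],
  [0.25, 12.3, 6, 0, 0, 0.05, 0.35],
])

```text
clock: 23.28
tool_pos: [0.5586, -0.0332, 0.201]
tcp_rot: [0.732, 0.682, -0.0, -0.0]
contact_force: [-0.4, -0.3, 0.0]
finger_gap: 0.652
```

```bash
python3 - <<'E'
from h import *
for i in range(3):W=grab("wrist")
o=telemetry.get_obs(); print(o["tool_pos"],o["tcp_rot"],o["finger_gap"])
crop(W,180,80,380,280,3.5,"w24.png")
import pickle; pickle.dump(W,open("f2.pkl","wb"))
print(proj(W,[[.557,-.033,.085],[.557,-.033,.06]]))
E
```

```text
[ 0.5591147  -0.03336661  0.20215145] [7.31807079e-01 6.81511318e-01 4.51087465e-04 7.20542740e-04] 0.6502433702055277
[[277.77473062 195.92802867]
 [277.94597691 190.04416878]]
```

View pics/w24.png

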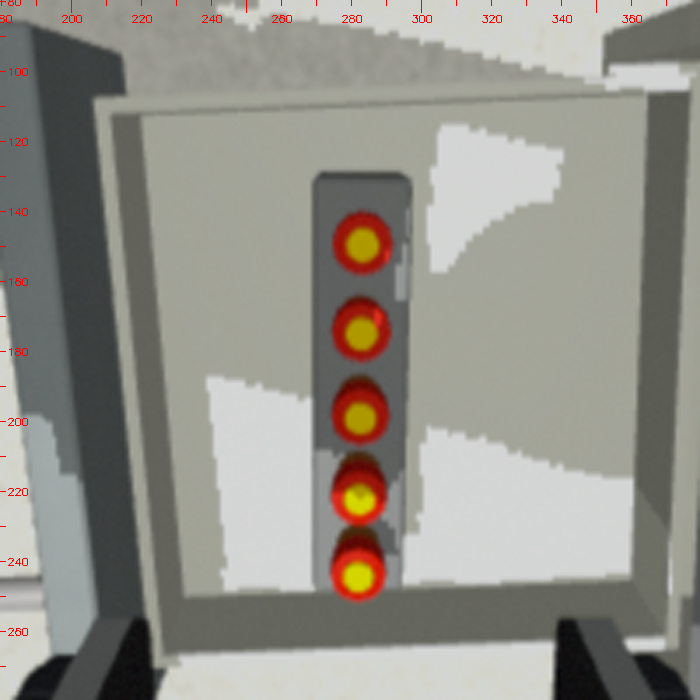

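```bash
python3 - <<'E'
from h import *
W=grab("wrist");o=telemetry.get_obs();Rt=R.from_quat(o["tcp_rot"])
print("cam in tool",Rt.inv().apply(W["position"]-o["tool_pos"]))
for x in (0.011,0.0,0.03,.038):
  for t in (0,.01,.019,.025,.03,.036,.045,.055,.073,.09,.1,.11):
    print(x,t,proj(W,o["tool_pos"]+Rt.apply([x,0,-t])).round(1),end=" ")
  print()
E
python3 - <<'E'
import cv2
im=cv2.imread('pics/wrist0.png');
import numpy as np
cv2.imwrite('pics/wr0b.png',np.clip(im.astype(float)*4,0,255).astype('uint8'))
E
```

```text
cam in tool [ 0.07200403  0.00036272 -0.17315137]
0.011 0 [[279.8 226.3]] 0.011 0.01 [[279.8 232.3]] 0.011 0.019 [[279.8 238.4]] 0.011 0.025 [[279.7 242.7]] 0.011 0.03 [[279.7 246.6]] 0.011 0.036 [[279.7 251.7]] 0.011 0.045 [[279.6 259.9]] 0.011 0.055 [[279.6 270.4]] 0.011 0.073 [[279.4 293.8]] 0.011 0.09 [[279.2 323.5]] 0.011 0.1 [[279.1 346.1]] 0.011 0.11 [[278.9 374.2]] 
0.0 0 [[279.8 243.8]] 0.0 0.01 [[279.8 250.7]] 0.0 0.019 [[279.8 257.6]] 0.0 0.025 [[279.7 262.6]] 0.0 0.03 [[279.7 267. ]] 0.0 0.036 [[279.7 272.7]] 0.0 0.045 [[279.6 282. ]] 0.0 0.055 [[279.6 293.9]] 0.0 0.073 [[279.4 320.1]] 0.0 0.09 [[279.3 353.1]] 0.0 0.1 [[279.1 378. ]] 0.0 0.11 [[279.  408.9]] 
0.03 0 [[279.8 194.5]] 0.03 0.01 [[279.8 198.9]] 0.03 0.019 [[279.8 203.3]] 0.03 0.025 [[279.7 206.6]] 0.03 0.03 [[279.7 209.5]] 0.03 0.036 [[279.7 213.2]] 0.03 0.045 [[279.6 219.3]] 0.03 0.055 [[279.5 227.2]] 0.03 0.073 [[279.4 244.8]] 0.03 0.09 [[279.2 267.5]] 0.03 0.1 [[279.  285.1]] 0.03 0.11 [[278.8 307.4]] 
0.038 0 [[279.8 180.5]] 0.038 0.01 [[279.8 184.2]] 0.038 0.019 [[279.8 187.9]] 0.038 0.025 [[279.7 190.6]] 0.038 0.03 [[279.7 193. ]] 0.038 0.036 [[279.7 196.1]] 0.038 0.045 [[279.6 201.2]] 0.038 0.055 [[279.5 207.8]] 0.038 0.073 [[279.4 222.7]] 0.038 0.09 [[279.2 242. ]] 0.038 0.1 [[279. 257.]] 0.038 0.11 [[278.8 276.1]]
```

View pics/wr0b.png

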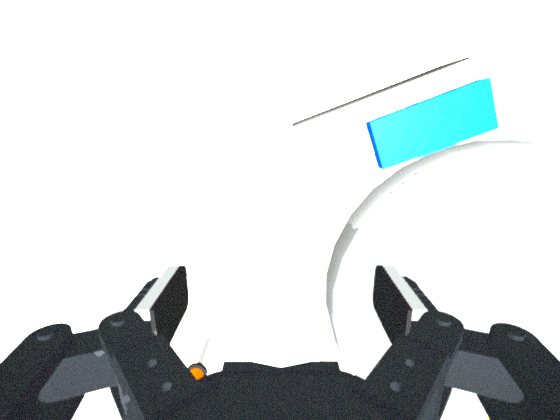

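The pads sit around 25–30 mm behind the reported TCP and the palm is over 110 mm behind it. So a TCP height of about 0.01 grips the upper half of the body with the caps well clear. The wrist view shows the carrier at u≈282, square to the jaws. Descending in two stages.

arm_command([
  [-0.15, 0.15, 4, 0, 0, 0, 0.35],
  [-0.15, 0.15, 8, 0, 0, 0, 0.35],
  [-0.15, 0.15, 11, 0, 0, 0, 0.35],
  [-0.15, 0.15, 11, 0, 0, 0, 0.35],
  [-0.15, 0.15, 11, 0, 0, 0, 0.35],
])

```text
clock: 24.1
tool_pos: [0.5613, -0.0351, 0.0926]
tcp_rot: [0.732, 0.682, 0.001, 0.001]
contact_force: [0.6, -0.1, 0.8]
finger_gap: 0.65
```

```bash
python3 - <<'E'
from h import *
for i in range(3):W=grab("wrist")
o=telemetry.get_obs(); print(o["tool_pos"],o["tcp_rot"],o["finger_gap"],o["contact_force"])
crop(W,130,60,430,360,2,"w25.png")
D=grab("side");crop(D,230,150,340,260,6,"d25.png")
E
```

```text
[ 0.56140735 -0.035131    0.09294888] [0.73174766 0.6815734  0.00091559 0.00149021] 0.6516954926314987 [-0.01950412 -0.52921211 -0.78692786]
```

View pics/w25.png

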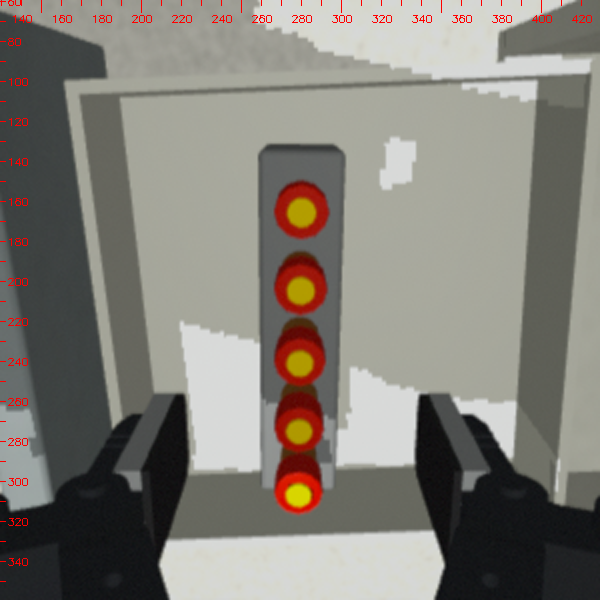

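View pics/d25.png

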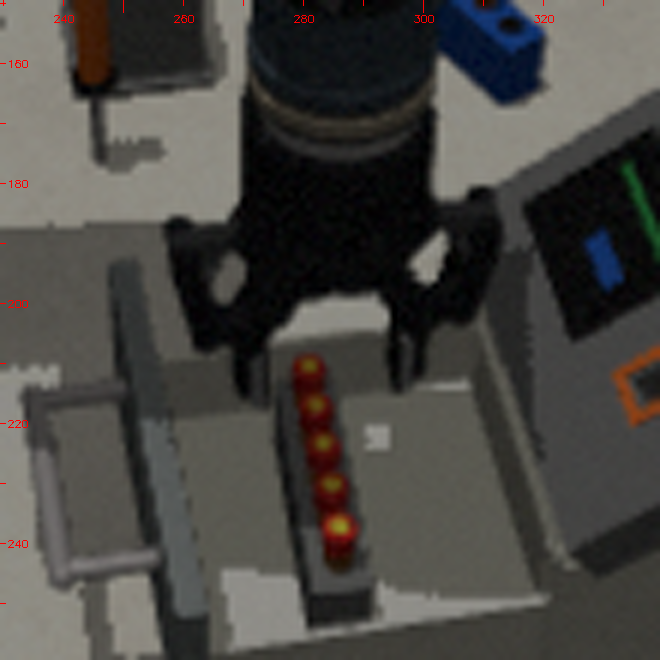

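Caps are centred at u≈280 between the pads. I'll narrow the opening slightly and descend to grip.

arm_command([
  [0, 0, 0, 0, 0, 0, 0.46],
  [0, 0, 2, 0, 0, 0, 0.46],
  [0, 0, 4, 0, 0, 0, 0.46],
  [0, 0, 6, 0, 0, 0, 0.46],
  [0, 0, 7.5, 0, 0, 0, 0.46],
  [0, 0, 8.2, 0, 0, 0, 0.46],
  [0, 0, 8.2, 0, 0, 0, 0.46],
])

```text
clock: 25.18
tool_pos: [0.5601, -0.0348, 0.009]
tcp_rot: [0.732, 0.682, -0.0, -0.0]
contact_force: [0.1, -0.2, 0.5]
finger_gap: 0.537
```

```bash
python3 - <<'E'
from h import *
for i in range(2):W=grab("wrist")
o=telemetry.get_obs(); print(o["tool_pos"],o["tcp_rot"],o["finger_gap"],o["contact_force"])
crop(W,130,60,430,360,2,"w26.png")
D=grab("side");crop(D,230,150,340,260,6,"d26.png")
E
```

```text
[ 0.56060442 -0.03491384  0.00969235] [7.31737833e-01 6.81586021e-01 2.57893338e-04 4.16906796e-04] 0.5432836783780012 [-0.2605519  -1.04633817 -0.30706948]
```

View pics/w26.png

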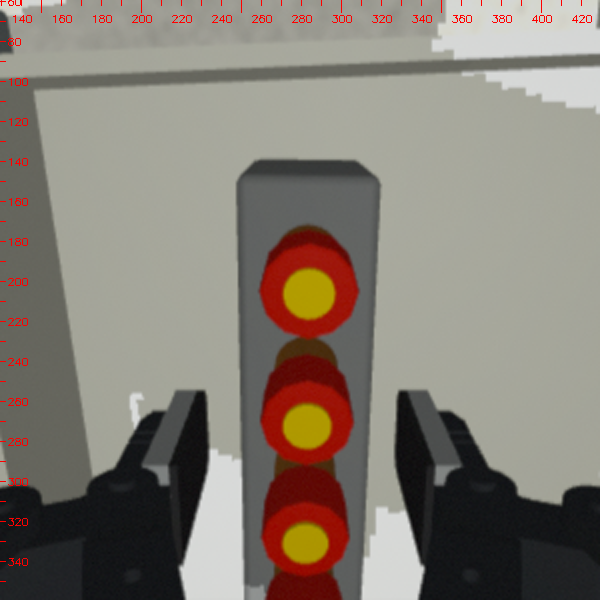

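View pics/d26.png

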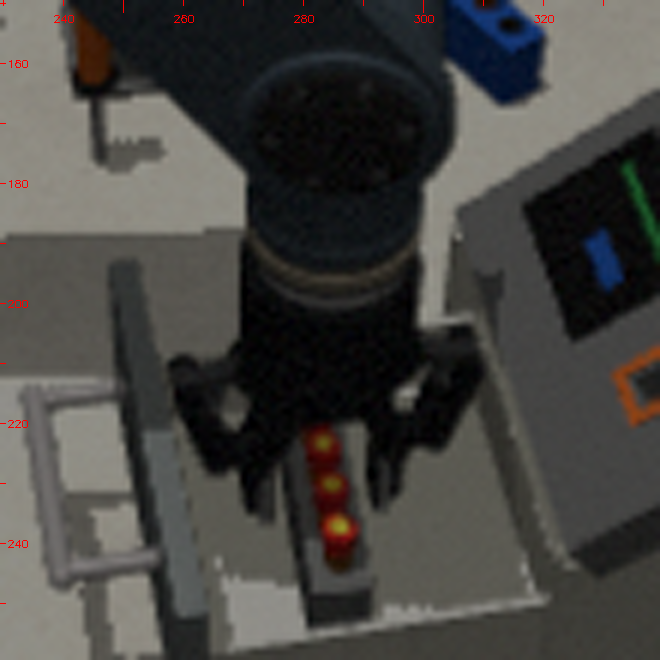

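The fingers straddle the body. Closing.

arm_command([
  [0, 0.05, 0.3, 0, 0, 0, 0.46],
  [0, 0.05, 0.3, 0, 0, 0, 1],
  [0, 0.05, 0.3, 0, 0, 0, 1],
  [0, 0.05, 0.3, 0, 0, 0, 1],
  [0, 0.05, 0.3, 0, 0, 0, 1],
  [0, 0.05, 0.3, 0, 0, 0, 1],
])

```text
clock: 26.08
tool_pos: [0.561, -0.0349, 0.0066]
tcp_rot: [0.732, 0.682, 0.0, 0.0]
contact_force: [1.0, 0.8, 4.7]
finger_gap: 0.317
```

arm_command([
  [0, 0, -0.5, 0, 0, 0, 1],
  [0, 0, -1, 0, 0, 0, 1],
  [0, 0, -1, 0, 0, 0, 1],
])

```text
clock: 26.45
tool_pos: [0.5606, -0.0349, 0.0164]
tcp_rot: [0.732, 0.682, 0.0, 0.0]
contact_force: [0.2, -0.4, -2.2]
finger_gap: 0.316
```

```bash
python3 - <<'E'
from h import *
for i in range(2):W=grab("wrist")
o=telemetry.get_obs(); print(o["tool_pos"],o["tcp_rot"],o["finger_gap"],o["contact_force"],o["ft_torque"])
crop(W,130,60,430,360,2,"w27.png")
D=grab("side");crop(D,230,150,340,260,6,"d27.png")
E
```

```text
[ 0.56046262 -0.03482173  0.01614474] [ 7.31764131e-01  6.81557944e-01 -9.78983219e-05 -1.29312466e-04] 0.31763490200359035 [-0.32477239 -0.02674568 -2.93064256] [-0.03396762  0.02118818 -0.01218378]
```

View pics/w27.png

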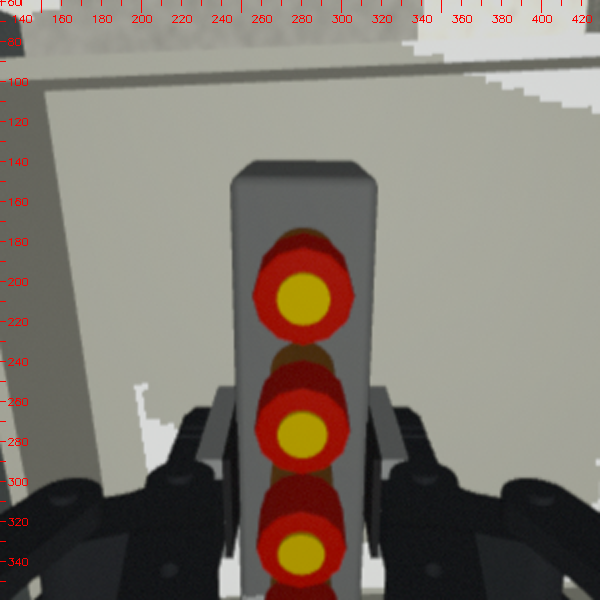

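View pics/d27.png

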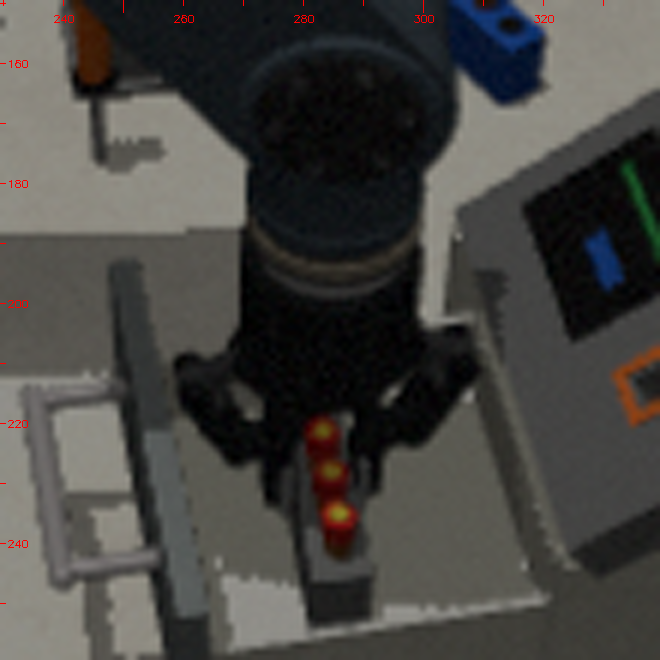

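The carrier is gripped (27 mm opening) and the extra weight shows in the wrist force. Lifting slowly.

arm_command([
  [0, 0, -1, 0, 0, 0, 1],
  [0, 0, -3, 0, 0, 0, 1],
  [0, 0, -5, 0, 0, 0, 1],
  [0, 0, -7.5, 0, 0, 0, 1],
  [0, 0, -10, 0, 0, 0, 1],
  [0, 0, -12, 0, 0, 0, 1],
  [0, 0, -13, 0, 0, 0, 1],
  [0, 0, -13, 0, 0, 0, 1],
])

```text
clock: 27.6
tool_pos: [0.5609, -0.0349, 0.1469]
tcp_rot: [0.732, 0.682, 0.0, 0.001]
contact_force: [-0.6, -0.4, -2.2]
finger_gap: 0.315
```

```bash
python3 - <<'E'
from h import *
D=grab("side","d28.png")
o=telemetry.get_obs(); print(o["tool_pos"],o["tcp_rot"],o["finger_gap"],o["contact_force"])
go([.553,-.339,.14],pose(-78.8),o)
E
```

```text
[ 0.56038349 -0.03479173  0.14616018] [ 7.31748445e-01  6.81574796e-01 -7.09911610e-05 -7.22675280e-05] 0.31613287630641096 [-0.19799669  0.27419268 -1.41498773]
shift cm [-30.4    1.42   0.62] turn [-2.0000e-04  1.0000e-04  1.3043e+00] rows>= 7.0
```

View pics/d28.png

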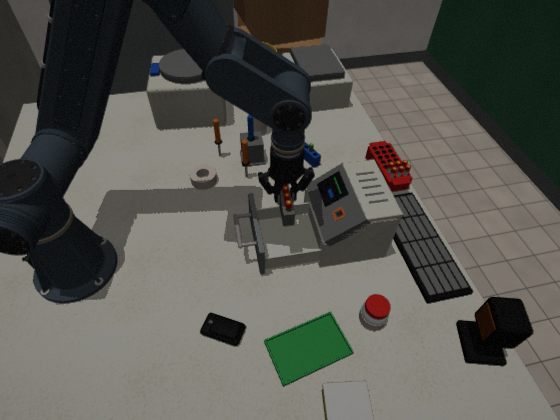

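arm_command([
  [-1.5, 0, 0, 0, 0, 0, 1],
  [-5, 0, 0, 0, 0, 0.05, 1],
  [-9, 0, 0, 0, 0, 0.15, 1],
  [-13.5, 0.3, 0, 0, 0, 0.3, 1],
  [-18, 0.6, 0, 0, 0, 0.45, 1],
  [-22, 0.9, 0, 0, 0, 0.6, 1],
  [-26, 1.2, 0, 0, 0, 0.75, 1],
  [-28.5, 1.4, 0, 0, 0, 0.9, 1],
])

```text
clock: 28.65
tool_pos: [0.5533, -0.3232, 0.1449]
tcp_rot: [0.956, 0.292, -0.001, -0.0]
contact_force: [0.8, 0.5, -2.5]
finger_gap: 0.313
```

```bash
python3 - <<'E'
from h import *
D=grab("side")
o=telemetry.get_obs(); print(o["tool_pos"],o["tcp_rot"],o["finger_gap"],o["contact_force"])
go([.553,-.339,.145],pose(-78.8),o)
E
```

```text
[ 0.55363024 -0.32678781  0.14506558] [ 9.57085532e-01  2.89800401e-01 -4.81489198e-04  1.66728958e-03] 0.31267651498883925 [ 1.6870629  -3.4156219  -2.11061375]
shift cm [-0.73  0.98  0.01] turn [0.0032 0.0013 0.3926] rows>= 2.1
```

arm_command([
  [-0.3, 0.5, 0, 0, 0, 0.13, 1],
  [-0.6, 0.9, 0, 0, 0, 0.26, 1],
  [-0.7, 1, 0, 0, 0, 0.395, 1],
  [-0.7, 1, 0, 0, 0, 0.395, 1],
  [-0.7, 1, 0, 0, 0, 0.395, 1],
])

```text
clock: 29.32
tool_pos: [0.5538, -0.3322, 0.1456]
tcp_rot: [0.995, 0.103, -0.0, -0.0]
contact_force: [-0.5, 0.5, -2.3]
finger_gap: 0.314
```

```bash
python3 - <<'E'
from h import *
for i in range(3):W=grab("wrist")
D=grab("side");S=grab("scene")
o=telemetry.get_obs(); print(o["tool_pos"],o["tcp_rot"],o["finger_gap"],o["contact_force"])
crop(W,0,0,560,420,1.4,"w29.png");crop(D,220,250,400,420,4,"d29.png");crop(S,90,130,230,250,5.5,"s29.png")
go([.553,-.339,.145],pose(-78.8),o)
for c in ([.4523,-.3068,.012],[.6252,-.2744,.012],[.6472,-.3784,.012],[.4723,-.415,.012]): print(proj(W,c))
E
```

```text
[ 0.55424646 -0.33221419  0.14621293] [ 9.94718081e-01  1.02644713e-01 -3.50713938e-05 -2.36543524e-05] 0.315459178486537 [ 0.16896716  0.26906268 -1.99232863]
shift cm [-0.26  0.64  0.12] turn [-0.0001  0.0001  0.0102] rows>= 0.1
[[237.41907679 277.68460408]]
[[234.06135496 107.13570694]]
[[348.99359596 106.93377834]]
[[338.64299221 279.90399722]]
```

View pics/w29.png

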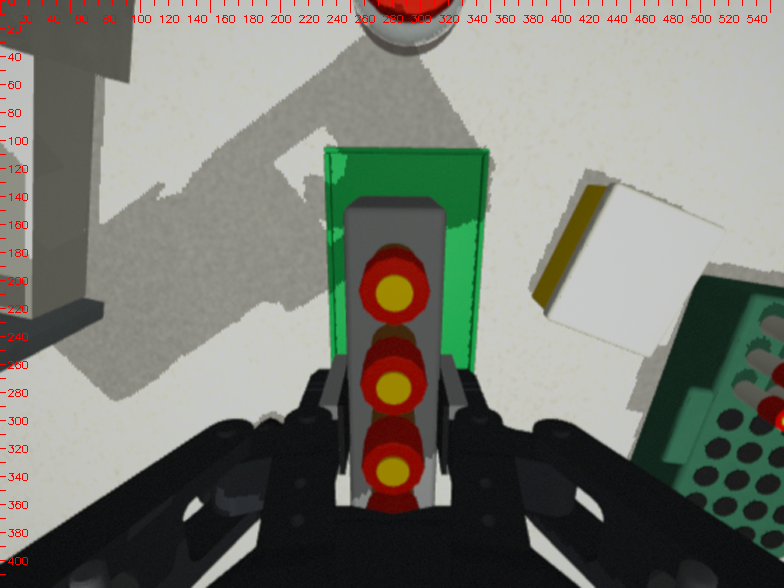

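View pics/d29.png

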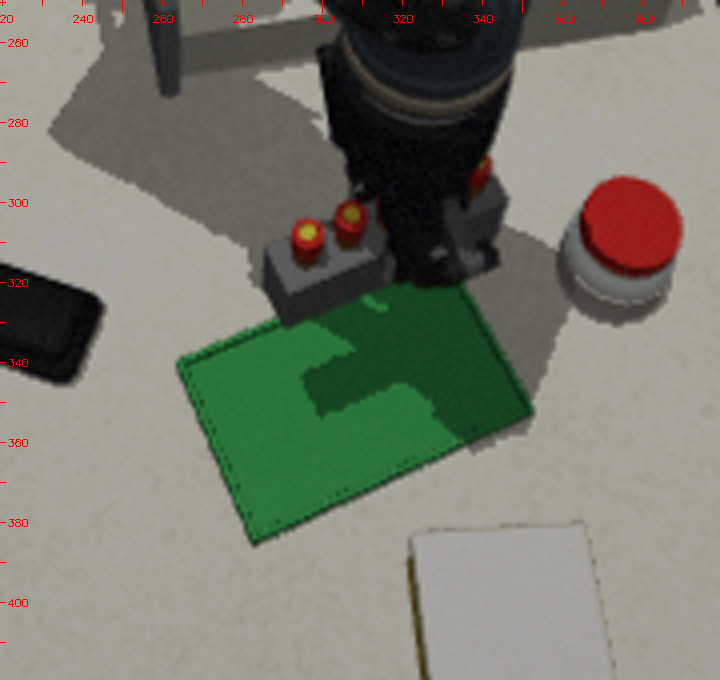

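View pics/s29.png

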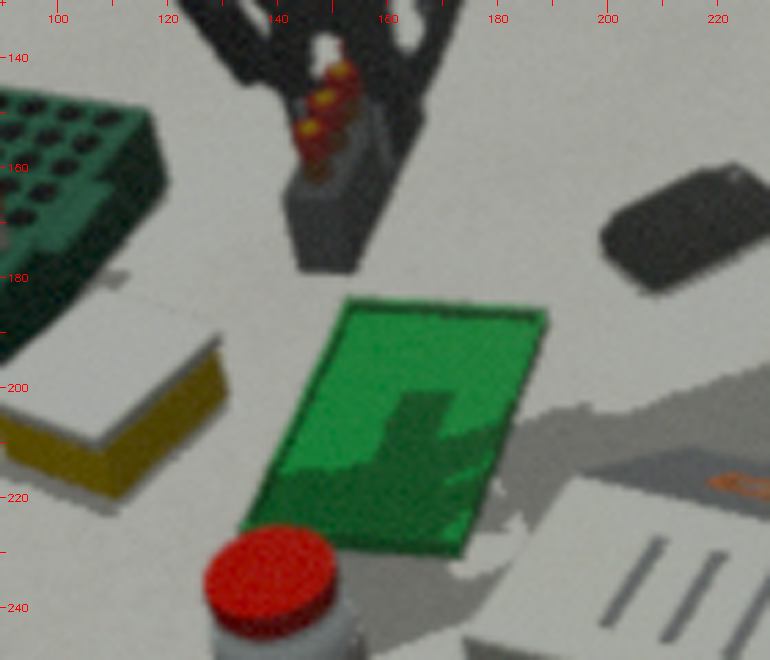

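The wrist view shows the tray's far corners at (231,106) and (348,107), matching the side-view estimate, and the carrier is parallel to it. I'll centre over the tray and lower.

arm_command([
  [-0.3, 0.5, 0.5, 0, 0, 0.01, 1],
  [-0.7, 0.95, 2.5, 0, 0, 0.01, 1],
  [-0.7, 0.95, 4.5, 0, 0, 0.01, 1],
  [-0.7, 0.95, 6.5, 0, 0, 0.01, 1],
  [-0.7, 0.95, 8.5, 0, 0, 0.01, 1],
  [-0.7, 0.95, 10.5, 0, 0, 0.01, 1],
  [-0.7, 0.95, 12, 0, 0, 0.01, 1],
  [-0.7, 0.95, 12.5, 0, 0, 0.01, 1],
])

```text
clock: 30.58
tool_pos: [0.5488, -0.3426, 0.0199]
tcp_rot: [0.995, 0.097, -0.001, -0.001]
contact_force: [-0.0, -0.4, -1.4]
finger_gap: 0.314
```

```bash
python3 - <<'E'
from h import *
for i in range(3):W=grab("wrist")
D=grab("side");S=grab("scene")
o=telemetry.get_obs(); print(o["tool_pos"],o["tcp_rot"],o["finger_gap"],o["contact_force"])
crop(D,220,250,400,420,4,"d30.png");crop(S,90,130,230,250,5.5,"s30.png")
E
```

```text
[ 0.54991414 -0.34351042  0.02199306] [9.95256508e-01 9.72819990e-02 5.58286286e-04 6.20453542e-04] 0.3149461303892702 [-0.01333334  0.30272954 -1.47131003]
```

View pics/d30.png

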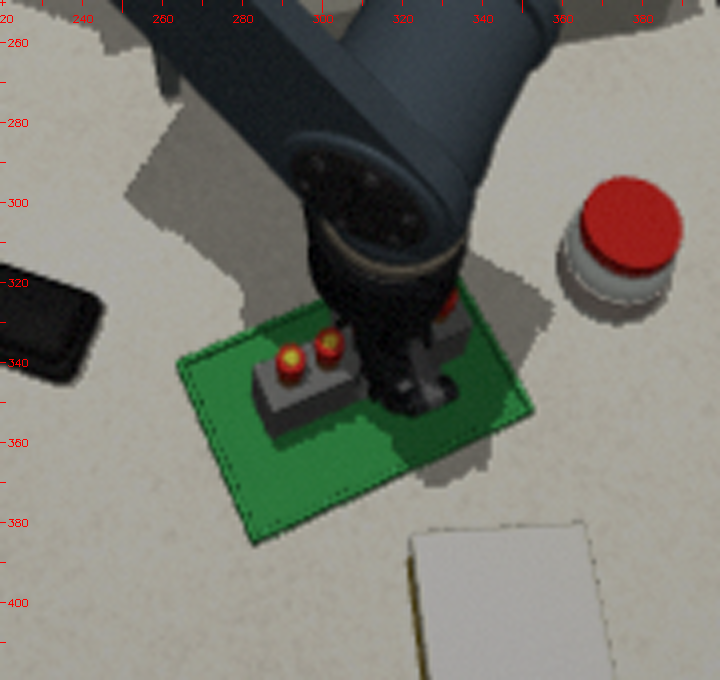

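View pics/s30.png

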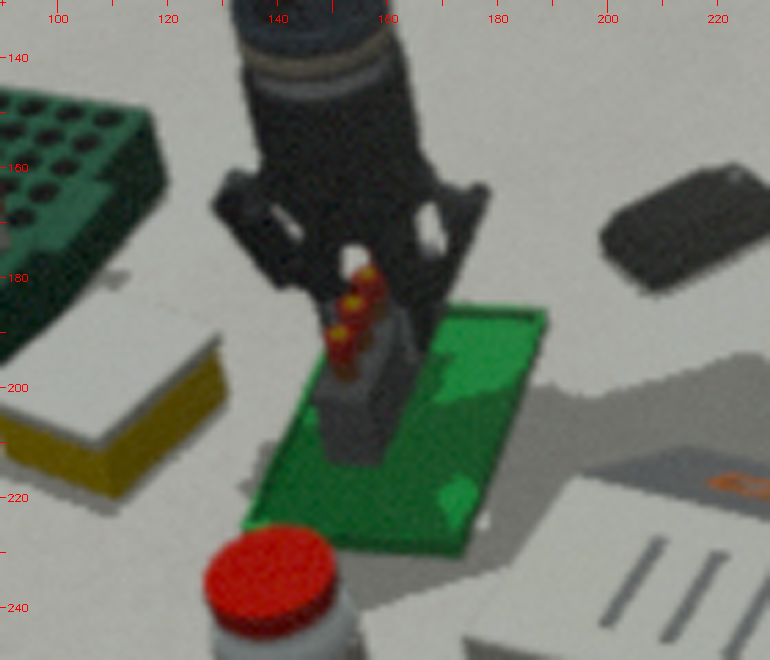

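Centred over the tray. Lowering slowly to the floor.

arm_command([
  [0, 0, 0.6, 0, 0, 0, 1],
  [0, 0, 1.2, 0, 0, 0, 1],
  [0, 0, 1.7, 0, 0, 0, 1],
  [0, 0, 2.1, 0, 0, 0, 1],
  [0, 0, 2.3, 0, 0, 0, 1],
  [0, 0, 2.4, 0, 0, 0, 1],
  [0, 0, 2.4, 0, 0, 0, 1],
])

```text
clock: 31.7
tool_pos: [0.5494, -0.3431, -0.0028]
tcp_rot: [0.995, 0.097, 0.0, 0.0]
contact_force: [0.3, -0.1, -2.2]
finger_gap: 0.312
```

```bash
python3 - <<'E'
from h import *
for i in range(3):
    W=grab("wrist")
    o=telemetry.get_obs(); print(o["tool_pos"],o["finger_gap"],o["contact_force"])
E
```

```text
[ 0.54942648 -0.34311333 -0.00264579] 0.31585206588978054 [ 0.37068341  0.3782268  -2.9966417 ]
[ 0.54944734 -0.34313861 -0.00260121] 0.3173957810107545 [ 0.89436642 -0.97896494 -1.3328642 ]
[ 0.54945601 -0.34314575 -0.00259581] 0.3141674100977089 [ 1.22280157 -0.21188049 -1.65206459]
```

arm_command([
  [0, 0, 0.1, 0, 0, 0, 1],
  [0, 0, 0.2, 0, 0, 0, 1],
  [0, 0, 0.2, 0, 0, 0, 1],
  [0, 0, 0.2, 0, 0, 0, 1],
])

```text
clock: 32.35
tool_pos: [0.5494, -0.3431, -0.0044]
tcp_rot: [0.995, 0.097, 0.0, 0.0]
contact_force: [-1.5, -0.5, 2.9]
finger_gap: 0.317
```

```bash
python3 - <<'E'
from h import *
for i in range(3):
    W=grab("wrist")
    o=telemetry.get_obs(); print(o["tool_pos"],o["finger_gap"],o["contact_force"])
E
```

```text
[ 0.54940363 -0.34310799 -0.00439449] 0.31327490584994266 [-0.84852441  1.17873536  2.83832127]
[ 0.54943286 -0.34312561 -0.00436778] 0.3136554009302381 [-1.0134502   0.20178452  3.69312177]
[ 0.54942468 -0.34308744 -0.00439778] 0.31216421093936425 [-1.59299355 -0.18711668  3.2782175 ]
```

Contact with the tray floor (Fz went from −2 to +3 N). Releasing and rising.

arm_command([
  [0, 0, 0, 0, 0, 0, 0.55],
  [0, 0, 0, 0, 0, 0, 0.5],
  [0, 0, 0, 0, 0, 0, 0.46],
  [0, 0, 0, 0, 0, 0, 0.46],
  [0, 0, -1, 0, 0, 0, 0.46],
  [0, 0, -4, 0, 0, 0, 0.46],
  [0, 0, -9, 0, 0, 0, 0.46],
  [0, 0, -15, 0, 0, 0, 0.46],
])

```text
clock: 33.5
tool_pos: [0.5487, -0.3425, 0.1463]
tcp_rot: [0.995, 0.097, -0.001, -0.001]
contact_force: [-0.3, -0.2, 1.1]
finger_gap: 0.542
```

arm_command([
  [0, 0, -6, 0, 0, 0, 0.46],
  [0, 0, -12, 0, 0, 0, 0.46],
  [0, 0, -12, 0, 0, 0, 0.46],
  [0, 0, -12, 0, 0, 0, 0.46],
])

```text
clock: 34.0
tool_pos: [0.5489, -0.3426, 0.2656]
tcp_rot: [0.995, 0.097, 0.0, 0.0]
contact_force: [-0.7, 0.2, -0.7]
finger_gap: 0.541
```

```bash
python3 - <<'E'
from h import *
for i in range(2):W=grab("wrist","w31.png")
D=grab("side","d31.png");S=grab("scene","s31.png")
o=telemetry.get_obs(); print(o["tool_pos"],o["finger_gap"],o["contact_force"],o["clock"])
E
```

```text
[ 0.54847478 -0.34236256  0.26320896] 0.5381917278601702 [-0.00787061  0.70066917  0.80942121] 34.2
```

View pics/d31.png

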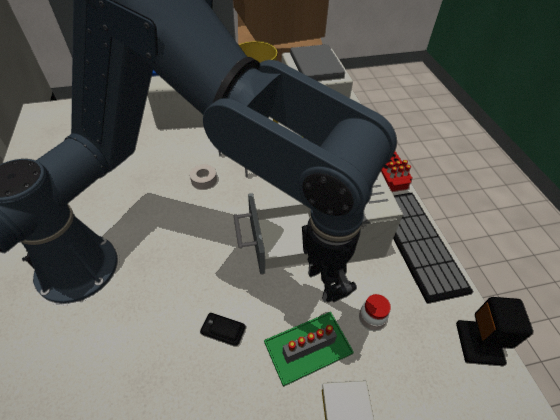

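View pics/s31.png

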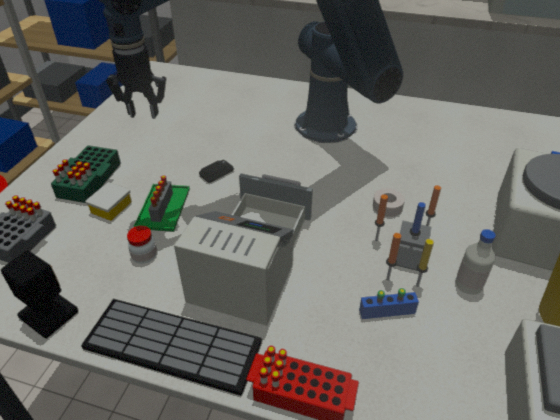

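View pics/w31.png

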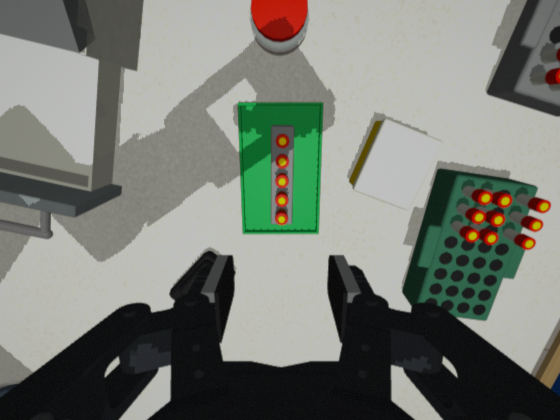

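The carrier stands upright in the middle of the tray (wrist view (282,175)) and the drawer is open. The stylus hangs in its stand (scene view (418,215)) and the bystanders haven't moved. Handing in.

```bash
python3 -c "
from bench import job
print(job.finish_job())"
```

```text
the job is handed in; nothing more can be done
None
```

All the steps are done and the job is handed in at about 34 s of the 72 s allowed. The hand-in gave no verdict.

- **Release button:** I pushed it to its stop with the blue stylus and held it for over 0.5 s. The force rose from about 4 N to 12.5 N at the stop, and a later picture showed the button out again.
- **Stylus:** it hangs upright and free in its stand, as seen in the wrist, side and final scene views.
- **Drawer:** I pulled it about 146 mm by the handle, plus a few millimetres it seemed to be ajar at the start. I judged that from the arm's travel, as there was no direct reading of the drawer.
- **Carrier:** it is upright near the middle of the green tray. I lowered it until it touched the floor, where the vertical force went from −2 N to +3 N, then let go.
- **Bystanders:** none had visibly moved in the last pictures. I checked this by eye and did not measure it.

**Disagreement:** the real fingertips looked about 25–30 mm further back than the reported TCP (the tool point the robot reports). My first try at the handle therefore closed just above the bar without gripping it. I reopened, went about 25 mm lower and gripped it, and used the same correction for the carrier.

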